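# Unload the roller bed into its carrying rack in running order

### The job

Clear the roller bed for cleaning: move its four rollers into the carrying rack and keep their running order, so that the roller next to the motor goes into the place next to the rack's black handle, the second from the motor into the second from the handle, and so on down the row. Lay each roller fully home with both axle ends down in the facing notches of the two white combs, set down rather than dropped.

Things in the scene. Friction and masses are not known exactly. Their poses are not given: they have to be found in the camera images.
- roller_blue_mid (a point): loose roller, 0.18 kg: steel axle 10 mm thick, 168 mm long; round its middle a blue sleeve, 20 mm across, 60 mm long (grip here); at each side of the sleeve three fat white nylon discs, 34 mm across, ending 60 mm from the middle. Point: its centre, on the axle's line; y runs along the axle, x and z turn as it rolls. Lying in saddles or rack, its centre is 55 mm above the bench.
- roller_yellow_mid (a point): loose roller, 0.18 kg: steel axle 10 mm thick, 168 mm long; round its middle a yellow sleeve, 20 mm across, 60 mm long (grip here); at each side of the sleeve two long white nylon discs, 34 mm across, ending 60 mm from the middle. Point: its centre, on the axle's line; y runs along the axle, x and z turn as it rolls. Lying in saddles or rack, its centre is 55 mm above the bench.
- roller_green_mid (a point): loose roller, 0.18 kg: steel axle 10 mm thick, 168 mm long; round its middle a green sleeve, 20 mm across, 60 mm long (grip here); at each side of the sleeve four narrow white nylon discs, 30 mm across, ending 60 mm from the middle. Point: its centre, on the axle's line; y runs along the axle, x and z turn as it rolls. Lying in saddles or rack, its centre is 55 mm above the bench.
- roller_red_mid (a point): loose roller, 0.18 kg: steel axle 10 mm thick, 168 mm long; round its middle a red sleeve, 20 mm across, 60 mm long (grip here); at each side of the sleeve two long white nylon discs, 30 mm across, ending 60 mm from the middle. Point: its centre, on the axle's line; y runs along the axle, x and z turn as it rolls. Lying in saddles or rack, its centre is 55 mm above the bench.
- saddle_blue: fixed pair of blue saddle blocks on the roller bed; the blue roller starts in it, axle along its y. Blocks 44 mm wide (x), 10 thick, 70 mm either side of the middle, with V notches 26 mm wide, top edges 61 mm up. Origin: on the bench plane under the roller's centre. It stays, so it still shows the place that roller had in the running order.
- saddle_yellow: fixed pair of yellow saddle blocks on the roller bed; the yellow roller starts in it, axle along its y. Blocks 44 mm wide (x), 10 thick, 70 mm either side of the middle, with V notches 26 mm wide, top edges 61 mm up. Origin: on the bench plane under the roller's centre. It stays, so it still shows the place that roller had in the running order.
- saddle_green: fixed pair of green saddle blocks on the roller bed; the green roller starts in it, axle along its y. Blocks 44 mm wide (x), 10 thick, 70 mm either side of the middle, with V notches 26 mm wide, top edges 61 mm up. Origin: on the bench plane under the roller's centre. It stays, so it still shows the place that roller had in the running order.
- saddle_red: fixed pair of red saddle blocks on the roller bed; the red roller starts in it, axle along its y. Blocks 44 mm wide (x), 10 thick, 70 mm either side of the middle, with V notches 26 mm wide, top edges 61 mm up. Origin: on the bench plane under the roller's centre. It stays, so it still shows the place that roller had in the running order.
- bed: roller bed, fixed: aluminium plate with grey gearbox and dark motor at its +x end. Four saddle pairs in a row along its x axis, colours in any order: centres at x = +90 (next to the motor), +30, -30, -90 mm, y = 0. Gearmotor from x = +160 mm, 85 mm high; line shaft beside the row at y = +92 mm, 30 mm up. Origin: on the bench plane, under the row's middle.
- rack: carrying rack, fixed: plywood board 264 x 170 x 10 mm, two white combs at y = -70 and +70 mm, black end plate and bow handle (55 mm high) at its -x end. V notches 26 mm wide, 60 mm apart, top edges 61 mm up. Places at x = -90 (next to the handle), -30, +30, +90 mm, y = 0, axle along y, discs between the combs (6 mm play each end). Origin: on the bench plane, under the row's middle.

How it is judged:
At the end, for the whole second after the job is handed in: Each roller lies in the rack, as many places from the black handle as its saddle pair is from the motor: centre within 8 mm along the row, 12 mm along the axle, 5 mm in height, axle within 0.08 rad of the notches' line; all released and at rest (under 20 mm/s) (((x of saddle_blue in the frame of bed between 0.07 and 0.11 m and x of roller_blue_mid in the frame of rack between -0.098 and -0.082 m) or (x of saddle_blue in the frame of bed between 0.01 and 0.05 m and x of roller_blue_mid in the frame of rack between -0.038 and -0.022 m) or (x of saddle_blue in the frame of bed between -0.05 and -0.01 m and x of roller_blue_mid in the frame of rack between 0.022 and 0.038 m) or (x of saddle_blue in the frame of bed between -0.11 and -0.07 m and x of roller_blue_mid in the frame of rack between 0.082 and 0.098 m)) and y of roller_blue_mid in the frame of rack between -0.012 and 0.012 m and z of roller_blue_mid in the frame of rack between 0.05 and 0.06 m and angle between the y axis of each of roller_blue_mid, roller_yellow_mid, roller_green_mid, roller_red_mid and the y axis of rack, either way round below 0.08 rad and linear speed of each of roller_blue, roller_yellow, roller_green, roller_red below 0.02 m/s and contact force between each of roller_blue, roller_yellow, roller_green, roller_red and the fingers below 0.05 N and ((x of saddle_yellow in the frame of bed between 0.07 and 0.11 m and x of roller_yellow_mid in the frame of rack between -0.098 and -0.082 m) or (x of saddle_yellow in the frame of bed between 0.01 and 0.05 m and x of roller_yellow_mid in the frame of rack between -0.038 and -0.022 m) or (x of saddle_yellow in the frame of bed between -0.05 and -0.01 m and x of roller_yellow_mid in the frame of rack between 0.022 and 0.038 m) or (x of saddle_yellow in the frame of bed between -0.11 and -0.07 m and x of roller_yellow_mid in the frame of rack between 0.082 and 0.098 m)) and y of roller_yellow_mid in the frame of rack between -0.012 and 0.012 m and z of roller_yellow_mid in the frame of rack between 0.05 and 0.06 m and ((x of saddle_green in the frame of bed between 0.07 and 0.11 m and x of roller_green_mid in the frame of rack between -0.098 and -0.082 m) or (x of saddle_green in the frame of bed between 0.01 and 0.05 m and x of roller_green_mid in the frame of rack between -0.038 and -0.022 m) or (x of saddle_green in the frame of bed between -0.05 and -0.01 m and x of roller_green_mid in the frame of rack between 0.022 and 0.038 m) or (x of saddle_green in the frame of bed between -0.11 and -0.07 m and x of roller_green_mid in the frame of rack between 0.082 and 0.098 m)) and y of roller_green_mid in the frame of rack between -0.012 and 0.012 m and z of roller_green_mid in the frame of rack between 0.05 and 0.06 m and ((x of saddle_red in the frame of bed between 0.07 and 0.11 m and x of roller_red_mid in the frame of rack between -0.098 and -0.082 m) or (x of saddle_red in the frame of bed between 0.01 and 0.05 m and x of roller_red_mid in the frame of rack between -0.038 and -0.022 m) or (x of saddle_red in the frame of bed between -0.05 and -0.01 m and x of roller_red_mid in the frame of rack between 0.022 and 0.038 m) or (x of saddle_red in the frame of bed between -0.11 and -0.07 m and x of roller_red_mid in the frame of rack between 0.082 and 0.098 m)) and y of roller_red_mid in the frame of rack between -0.012 and 0.012 m and z of roller_red_mid in the frame of rack between 0.05 and 0.06 m); the robot touches nothing.
It fails at once if the blue roller is let go in the air, more than 30 mm above where it would lie (height (world z) of roller_blue_mid above 0.085 m and contact force between roller_blue and anything else below 0.01 N).
It fails at once if the yellow roller is let go in the air, more than 30 mm above where it would lie (height (world z) of roller_yellow_mid above 0.085 m and contact force between roller_yellow and anything else below 0.01 N).
It fails at once if the green roller is let go in the air, more than 30 mm above where it would lie (height (world z) of roller_green_mid above 0.085 m and contact force between roller_green and anything else below 0.01 N).
It fails at once if the red roller is let go in the air, more than 30 mm above where it would lie (height (world z) of roller_red_mid above 0.085 m and contact force between roller_red and anything else below 0.01 N).
It also fails if it takes over 99 s, if anything falls off the work surface, if the arm or the gripper's body presses on something with over 40 N, if the wrist force passes 120 N, or if a joint passes its speed limit or range.

### The arm

A 7-joint arm with a two-finger parallel gripper is mounted at the origin on the work surface. World frame = base frame: x ahead of the robot, y to its left, z up, the work surface at z = 0. Lengths are in m, angles in rad, forces in N, time in s.
With the tool pointing down it reaches from about 0.425 to 0.875 m from the base axis. Payload 8.4 kg.
Tool frame: the origin (TCP) lies at the very end of the fingers, on their centre line; the grasp point (between the pads) lies 19 mm behind it; y points along the fingers, x is the direction in which the jaws open and shut, and the axes are right-handed (so a half turn about y gives the same grasp; the last joint's range is limited). The gripper opens to 85 mm and grips with 20 to 120 N. Pads are 22 mm wide; open, the fingers measure 114 mm over their backs; the gripper's body (76 mm by 85 mm) begins 54 mm behind the grasp point. The pads swing forward as they close: fully open they stand 13 mm farther back than shut.
Start: joints at [-1.218, 0.333, 0.04, 1.465, -0.013, 1.343, -0.059], TCP at [0.284, 0.585, 0.231] pointing down, gripper open.
Joint ranges: [-2.58, 2.58], [-0.38, 2.09], [-1.3, 1.39], [0.25, 2.4], [-1.5, 4.64], [0.08, 2.09], [-2.65, 2.65]. Speed limits (rad/s): [2.22, 2.22, 2.79, 2.79, 3.14, 3.14, 3.14].

### API

Orientations are given as a rotation vector (axis times angle).
In Python, from cell import readout, viewer, close_job gives the robot as it stands.
- The arm moves only by the tool apply_moves, never from a script. Its argument "commands" is text: rows parted by semicolons, each of 5 numbers parted by spaces: the closure, from 0 (fully open) to 1 (shut), then the shift along the world's x, y, z in cm, then the turn about the world's z in degrees. In form: claw x y z spin; .... A call has 1 to 5 rows; each row shifts and turns the pose as measured when the row begins; what a row does not reach is not made up. A row lasts 1/8 s, in which the tool goes at most 62.5 mm and 10.7 degrees, less where a joint would pass 70% of its speed; a pose out of reach is approached as far as the arm can. A call with a gripper value outside its range is refused whole. The fingers move at their own pace and stop on an object; "squeeze" is the grip in N (left out, the last holds). Time passes only in rows, so rows that do not move let the fingers close. It gives the time, the measured TCP pose, the force and the opening at its end, in the units of the state.
- readout.state(): the state, without advancing time (a new reading comes with each control period).
- viewer.grab_frame(name): name is "scene" or "top" or "wrist"; returns a dict with "img" (420x560x3 uint8, blue, green, red), "K" (3x3 intrinsics, pixels), "xyz" and "rotation" of the camera in the world. Camera axes: x right, y up, looking along -z (the intrinsics and any distortion apply to the point x, -y, -z); pixel columns grow to the right and rows downward; lengths in m; the calibration is good to about 2 mm. A picture is of the moment at which its call begins. There is no depth.
- close_job(): hands the job in, once; it reports no verdict.
The state is a dict: "clock": time; "q": joint angles; "dq": joint speeds; "joint_torque": joint torques, N m; "ee_pos": TCP position; "tcp_rot": TCP orientation; "ft_force": force on the tool from outside, world axes, zero at the start; "wrist_torque": the same for the moment, N m; "width": finger opening in m.
Only numpy, scipy, OpenCV 4.12 (cv2) and the standard library are available. Lean on these libraries where they do the work, as an engineer would, in place of code of your own. Each camera call takes 0.05 s, during which the arm holds its last target.

## Working session

There is one attempt and no reset: what is moved stays moved. The work goes in short steps, Python scripts to look and compute and a tool call to move; the robot and the scene stay as the last step left them, time stands still between calls to the robot, and variables do not carry over. Pictures are saved under pics/ and viewed, and the job is handed in when it is done.

Besides the shell and the picture viewer there is one more tool, called as a command line: name --argument value ..., lists and objects as JSON in quotes. apply_moves: Moves the arm, as the interface text tells. Its arguments: {"type":"object","properties":{"commands":{"type":"string"},"squeeze":{"type":"number"}},"required":["commands"]}

```bash
mkdir -p pics
python3 - <<'E'
from cell import readout, viewer
import cv2
for n in ("scene","top","wrist"):
    f=viewer.grab_frame(n); cv2.imwrite(f"pics/{n}0.png",f["img"]); print(n,f["K"],f["xyz"],f["rotation"],[k for k in f])
print(readout.state())
E
```

```text
scene [[499.36310903   0.         284.11759365]
 [  0.         499.36310903 210.65423518]
 [  0.           0.           1.        ]] [ 0.99669234 -0.28322159  0.66363295] [0.66307831 0.37696854 1.00460831] ['img', 'K', 'xyz', 'rotation']
top [[527.45121881   0.         273.79398721]
 [  0.         527.45121881 214.97182705]
 [  0.           0.           1.        ]] [ 0.39452983 -0.01505913  1.15032499] [ 0.12229817 -0.09428777 -1.59036535] ['img', 'K', 'xyz', 'rotation']
wrist [[312.8374511    0.         280.51704175]
 [  0.         312.8374511  214.88237537]
 [  0.           0.           1.        ]] [0.21065995 0.61973106 0.37376375] [-0.28681475 -0.17681989  1.10950179] ['img', 'K', 'xyz', 'rotation']
{'clock': 0.15, 'q': array([-1.21822813,  0.33372982,  0.03985935,  1.46601719, -0.01341236,
        1.34331989, -0.05850834]), 'dq': array([-4.51921877e-06, -1.83241420e-03,  1.97867347e-04, -2.53764563e-03,
       -3.62167332e-04, -1.18308440e-03,  1.10094148e-03]), 'joint_torque': array([ 2.60126319e-03, -6.59038639e+01,  1.36686601e+00, -4.05877519e+01,
        1.68220606e-02,  9.65097657e-03,  3.09043560e-05]), 'ee_pos': array([0.28361954, 0.5844813 , 0.23066247]), 'tcp_rot': array([-1.39039954, -0.86959062,  0.871215  ]), 'ft_force': array([ 0.42267301, -0.05275036, -0.54387068]), 'wrist_torque': array([ 0.00676378, -0.04167375,  0.05520295]), 'width': 0.08556897865215572}
```

View pics/top0.png

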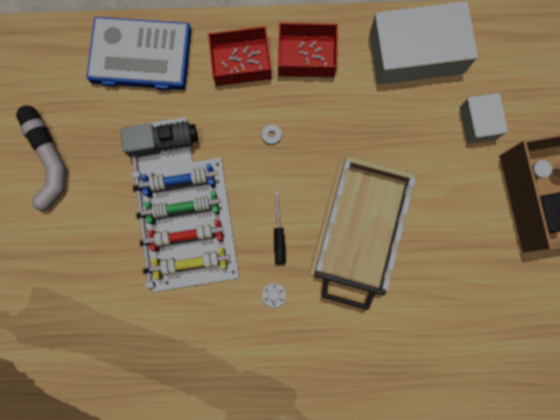

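View pics/scene0.png

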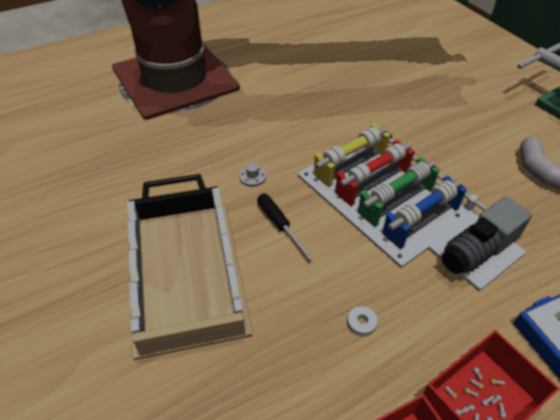

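View pics/wrist0.png

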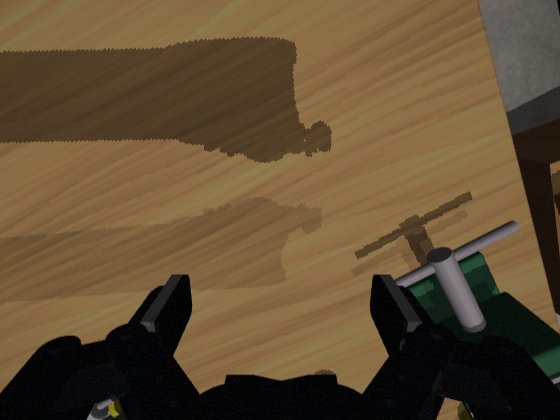

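Run:
```python
import cv2
i=cv2.imread("pics/top0.png"); s=cv2.imread("pics/scene0.png")
c=i[150:315,300:425]; cv2.imwrite("pics/rk.png",cv2.resize(c,None,fx=3.6,fy=3.6,interpolation=cv2.INTER_CUBIC))
c=i[110:300,110:250]; cv2.imwrite("pics/bd.png",cv2.resize(c,None,fx=3.1,fy=3.1,interpolation=cv2.INTER_CUBIC))
c=s[170:360,110:260]; cv2.imwrite("pics/rks.png",cv2.resize(c,None,fx=3.1,fy=3.1,interpolation=cv2.INTER_CUBIC))
```

```text
(no output)
```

View pics/rk.png

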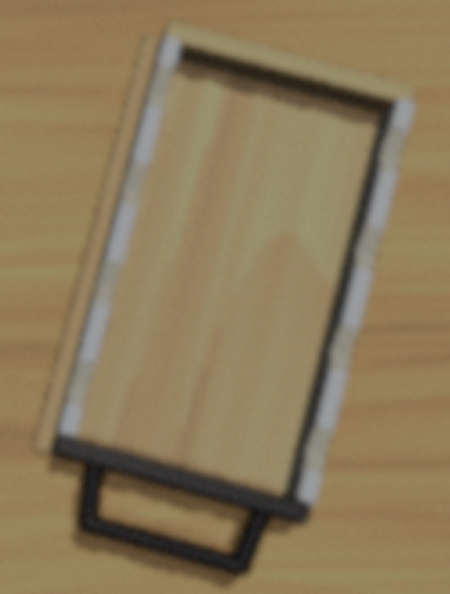

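View pics/bd.png

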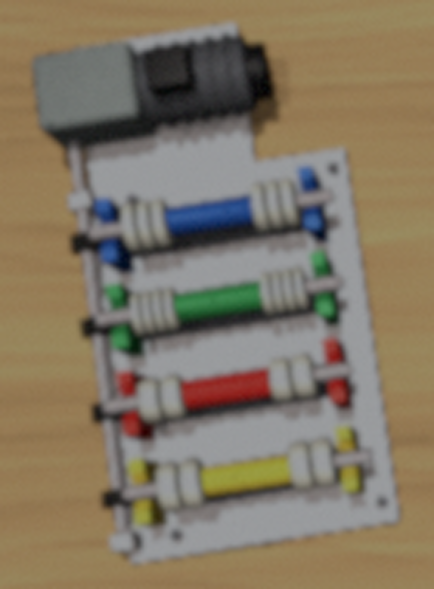

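View pics/rks.png

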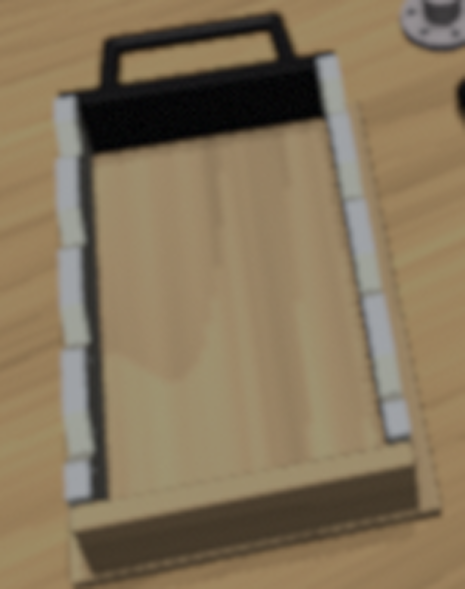

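```bash
cat > h.py <<'E'
import numpy as np, cv2
from scipy.spatial.transform import Rotation as R
from scipy.optimize import least_squares
from scipy.ndimage import map_coordinates
def cam(f): return f["K"],np.array(f["xyz"]),R.from_rotvec(f["rotation"]).as_matrix()
D=np.diag([1,-1,-1.])
def proj(f,P):
    K,t,r=cam(f); q=(np.atleast_2d(P)-t)@r@D; q=q@K.T; return q[:,:2]/q[:,2:]
def ray(f,uv,z):
    K,t,r=cam(f); uv=np.atleast_2d(uv); d=np.c_[uv,np.ones(len(uv))]@np.linalg.inv(K).T@D@r.T
    return t+d*((z-t[2])/d[:,2])[:,None]
def loc(p,x,y,z):
    c,s=np.cos(p[2]),np.sin(p[2]); return np.c_[p[0]+c*x-s*y,p[1]+s*x+c*y,np.broadcast_to(z,np.shape(x))]
E
python3 - <<'E'
from h import *
from cell import viewer
T=viewer.grab_frame("top");S=viewer.grab_frame("scene")
import pickle;pickle.dump((T,S),open("f0.pkl","wb"))
b=ray(T,[[340.6,159.7],[311.1,275.6]],.01);print(b,np.linalg.norm(b[0]-b[1]))
d=b[0]-b[1];th=np.arctan2(d[1],d[0]);print(th)
m=b.mean(0); p0=loc([m[0],m[1],th],np.array([0.]),np.array([-.085]),0)[0];p0[2]=th;print(p0)
# profile
g={ 'T':T,'S':S}
def pat(s):
    dd=np.min(np.abs(s[:,None]-np.array([-.09,-.03,.03,.09])),axis=1); return (dd>.013).astype(float)
s=np.arange(-.112,.113,.001)
def score(p,v=False):
    tot=0
    for f in (T,S):
        im=cv2.GaussianBlur(f["img"],(0,0),.7).astype(float)
        bl=im[:,:,0]-0.6*im[:,:,2] # blueness: white vs yellowish
        for y0 in (-.07,.07):
            pr=0
            for dy in(-.002,0,.002):
                uv=proj(f,loc(p,s,np.full_like(s,y0+dy),.061)); pr=pr+map_coordinates(bl,[uv[:,1],uv[:,0]],order=1)
            w=pat(s); c=np.corrcoef(w,pr)[0,1]; tot+=c
            if v: print(round(c,3))
    return tot
from scipy.optimize import differential_evolution
r=differential_evolution(lambda p:-score(p),[(p0[0]-.02,p0[0]+.02),(p0[1]-.02,p0[1]+.02),(th-.08,th+.08)],seed=0,maxiter=60)
print(r.x,r.fun);score(r.x,True)
np.save("rack.npy",r.x)
# sleeves
for f,n in((T,'T'),(S,'S')):
    hsv=cv2.cvtColor(f["img"],cv2.COLOR_BGR2HSV)
    im=f["img"].copy()
    a=np.array([-.09,-.03,.03,.09])
    for y0 in(-.07,.07):
        for u in proj(f,loc(r.x,a,np.full(4,y0),.061)): cv2.circle(im,tuple(int(round(v*16)) for v in u),24,(0,0,255),-1,shift=4)
    for x0,x1 in((-.132,.132),):
        for u in proj(f,loc(r.x,np.array([x0,x1,x1,x0]),np.array([-.085,-.085,.085,.085]),.01)): cv2.circle(im,tuple(int(round(v*16)) for v in u),24,(0,255,0),-1,shift=4)
    y,x=(150,300) if n=='T' else (170,110)
    cv2.imwrite(f"pics/ov{n}.png",cv2.resize(im[y:y+190,x:x+150],None,fx=3,fy=3,interpolation=cv2.INTER_CUBIC))
E
```

```text
[[ 0.67228635 -0.1466019   0.01      ]
 [ 0.41932784 -0.07370259  0.01      ]] 0.26325333498064724
-0.28058409927121253
[ 0.52226916 -0.19182822 -0.2805841 ]
[ 0.52459681 -0.18929635 -0.29444535] -3.7339259485862635
0.936
0.943
0.923
0.932
```

Run:
```python
from h import *
import pickle
T,S=pickle.load(open("f0.pkl","rb"))
a=cv2.imread("pics/ovT.png");b=cv2.imread("pics/ovS.png");h=min(a.shape[0],b.shape[0]);cv2.imwrite("pics/ov.png",np.hstack([a[:h,:390],b[:h,:390]]))
# per-roller fit: sleeve mask silhouette; points = PCA of sleeve blob in top view, at z=.055
rng={'blue':(100,130),'green':(50,85),'red':None,'yellow':(22,34)}
out={}
for n,k in rng.items():
    for f,nm in((T,'T'),(S,'S')):
        hsv=cv2.cvtColor(f["img"],cv2.COLOR_BGR2HSV);H=hsv[:,:,0]
        m=((H<8)|(H>172)) if k is None else ((H>k[0])&(H<k[1]))
        m=(m&(hsv[:,:,1]>130)&(hsv[:,:,2]>50)).astype(np.uint8)
        roi=np.zeros_like(m)
        if nm=='T': roi[150:290,158:212]=1
        else: roi[120:240,320:470]=1
        N,L,st,ce=cv2.connectedComponentsWithStats(m*roi)
        c=[(int(st[i,4]),ce[i].round(1)) for i in range(1,N) if st[i,4]>15]
        c.sort(key=lambda t:-t[0])
        print(n,nm,c[:2], ray(f,c[0][1],.06)[0].round(4))
```

```text
blue T [(213, array([177.1, 179.7])), (26, array([209.7, 180.3]))] [0.6257 0.2056 0.06  ]
blue S [(270, array([429.6, 201.6])), (95, array([404. , 229.3]))] [0.6313 0.2074 0.06  ]
green T [(195, array([179.9, 207.5]))] [0.5661 0.1995 0.06  ]
green S [(230, array([403.6, 181. ])), (43, array([377.9, 205.4]))] [0.5721 0.2005 0.06  ]
red T [(239, array([182.5, 235.6]))] [0.5067 0.1938 0.06  ]
red S [(412, array([346. , 188.2])), (244, array([379.8, 161.1]))] [0.5378 0.1045 0.06  ]
yellow T [(231, array([188.7, 263.6])), (23, array([159.1, 275. ]))] [0.4483 0.1808 0.06  ]
yellow S [(243, array([327.1, 173.1])), (221, array([354.8, 144.6]))] [0.4913 0.0967 0.06  ]
```

View pics/ov.png

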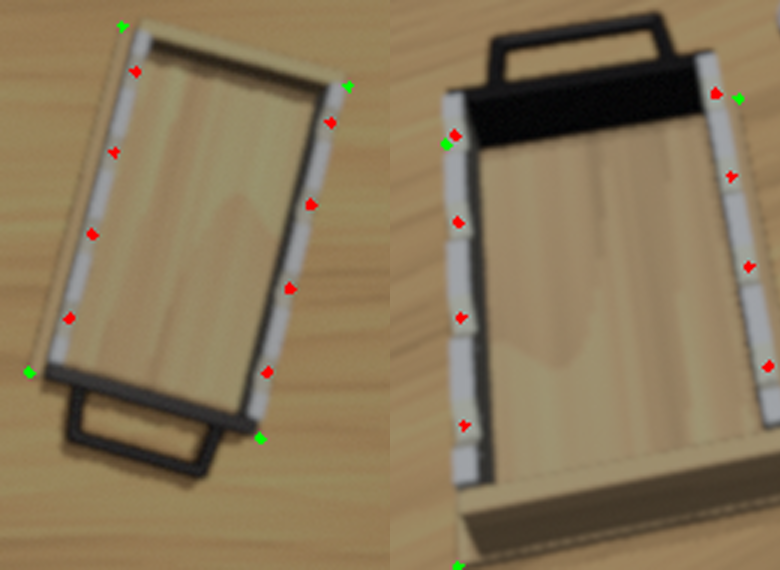

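Run:
```python
from h import *
import pickle
T,S=pickle.load(open("f0.pkl","rb"))
rng={'blue':(100,130),'green':(50,85),'red':None,'yellow':(22,34)}
seed={'blue':(177,180,429,202),'green':(180,207,403,181),'red':(182,236,380,161),'yellow':(188,263,355,145)}
ini={'blue':(.626,.206),'green':(.566,.2),'red':(.507,.194),'yellow':(.448,.181)}
a=np.linspace(0,2*np.pi,24,endpoint=False)
U=8
from scipy.optimize import differential_evolution
res={}
for n,k in rng.items():
    ms=[]
    for f,sd in((T,seed[n][:2]),(S,seed[n][2:])):
        hsv=cv2.cvtColor(f["img"],cv2.COLOR_BGR2HSV);H=hsv[:,:,0].astype(int)
        m=((H<8)|(H>172)) if k is None else ((H>k[0])&(H<k[1]))
        m=(m&(hsv[:,:,1]>100)&(hsv[:,:,2]>30)).astype(np.uint8)
        N,L,st,ce=cv2.connectedComponentsWithStats(m)
        ms.append((f,(L==L[sd[1],sd[0]]).astype(float),int(sd[0]),int(sd[1])))
        print(n,st[L[sd[1],sd[0]]])
    def cost(p):
        c=0
        for f,m,u,v in ms:
            P=np.vstack([loc(p,.01*np.cos(a),np.full(24,y),0)+np.c_[0*a,0*a,.055+.01*np.sin(a)] for y in(-.03,.03)])
            uv=proj(f,P)-[u-35,v-35]
            h=cv2.convexHull(((uv+.5)*U).astype(np.float32)-.5)
            im=np.zeros((70*U,70*U),np.float32);cv2.fillConvexPoly(im,(h*16).astype(np.int32),1,shift=4)
            im=cv2.resize(im,(70,70),interpolation=cv2.INTER_AREA)
            mm=m[v-35:v+35,u-35:u+35]
            c+=1-np.minimum(im,mm).sum()/np.maximum(im,mm).sum()
        return c
    x,y=ini[n]
    r=differential_evolution(cost,[(x-.015,x+.015),(y-.015,y+.015),(.0,.25)],seed=1,maxiter=25,popsize=8)
    print(n,r.x.round(4),round(r.fun,3));res[n]=r.x
pickle.dump(res,open("rol.pkl","wb"))
X=np.array([res[n] for n in res]);print(np.polyfit([.09,.03,-.03,-.09],X[:,0],1),np.polyfit([.09,.03,-.03,-.09],X[:,1],1))
rk=np.load("rack.npy");print(loc(rk,np.array([-.09,-.03,.03,.09]),np.zeros(4),.055))
```

```text
blue [163 174  28  12 241]
blue [416 191  27  23 304]
blue [0.6275 0.2075 0.1283] 0.523
green [167 202  27  12 221]
green [391 171  25  21 265]
green [0.5679 0.2017 0.1499] 0.589
red [168 229  29  14 267]
red [366 152  27  20 265]
red [0.5074 0.1957 0.1355] 0.422
yellow [175 257  29  14 261]
yellow [341 136  27  19 259]
yellow [0.4489 0.1809 0.1422] 0.399
[0.99343276 0.53790917] [0.14291457 0.19644571]
[[ 0.43847012 -0.16317753  0.055     ]
 [ 0.49588791 -0.18059008  0.055     ]
 [ 0.55330571 -0.19800262  0.055     ]
 [ 0.6107235  -0.21541517  0.055     ]]
```

Run:
```python
from h import *
import pickle
T,S=pickle.load(open("f0.pkl","rb"))
for a,b,z in(((221.3,158.4),(238.1,277.7),.006),((134.2,158.4),(149.4,284.2),.03)):
    p=ray(T,[a,b],z);d=p[0]-p[1];print(p,np.arctan2(d[1],d[0]))
f=T
for n,k in {'blue':(100,130),'green':(50,85),'red':None,'yellow':(22,34)}.items():
    hsv=cv2.cvtColor(f["img"],cv2.COLOR_BGR2HSV);H=hsv[:,:,0].astype(int)
    m=((H<8)|(H>172)) if k is None else ((H>k[0])&(H<k[1]))
    m=(m&(hsv[:,:,1]>130)&(hsv[:,:,2]>30)).astype(np.uint8)
    N,L,st,ce=cv2.connectedComponentsWithStats(m)
    c=[ (st[i,4],*ce[i].round(1),*ray(T,ce[i],.06)[0,:2].round(4)) for i in range(1,N) if st[i,4]>5 and 135<ce[i,0]<240 and 150<ce[i,1]<290]
    print(n,*c,sep="\n ")
```

```text
[[0.68306099 0.11791005 0.006     ]
 [0.41829216 0.08353907 0.006     ]] 0.12909314373232034
[[0.68194299 0.30607061 0.03      ]
 [0.40815609 0.26955078 0.03      ]] 0.13260503490242762
blue
 (np.int32(20), np.float64(209.2), np.float64(167.8), np.float64(0.6496), np.float64(0.1374))
 (np.int32(30), np.float64(143.5), np.float64(177.5), np.float64(0.6323), np.float64(0.277))
 (np.int32(218), np.float64(177.1), np.float64(179.8), np.float64(0.6255), np.float64(0.2055))
 (np.int32(43), np.float64(210.8), np.float64(180.7), np.float64(0.6219), np.float64(0.1342))
 (np.int32(60), np.float64(146.4), np.float64(191.0), np.float64(0.6029), np.float64(0.2705))
green
 (np.int32(11), np.float64(213.5), np.float64(195.8), np.float64(0.5892), np.float64(0.1286))
 (np.int32(17), np.float64(147.6), np.float64(205.2), np.float64(0.5725), np.float64(0.2675))
 (np.int32(196), np.float64(179.9), np.float64(207.5), np.float64(0.5662), np.float64(0.1995))
 (np.int32(22), np.float64(215.2), np.float64(207.6), np.float64(0.564), np.float64(0.1252))
 (np.int32(43), np.float64(150.0), np.float64(218.7), np.
[... 285 characters left out ...]
loat64(0.5067), np.float64(0.1939))
 (np.int32(46), np.float64(218.7), np.float64(235.6), np.float64(0.505), np.float64(0.1183))
 (np.int32(51), np.float64(153.2), np.float64(246.6), np.float64(0.4852), np.float64(0.2549))
yellow
 (np.int32(24), np.float64(221.5), np.float64(251.7), np.float64(0.4715), np.float64(0.1126))
 (np.int32(33), np.float64(155.4), np.float64(262.1), np.float64(0.4529), np.float64(0.2499))
 (np.int32(231), np.float64(188.7), np.float64(263.6), np.float64(0.4483), np.float64(0.1808))
 (np.int32(34), np.float64(222.9), np.float64(263.6), np.float64(0.4467), np.float64(0.1099))
 (np.int32(50), np.float64(157.1), np.float64(274.4), np.float64(0.4274), np.float64(0.2461))
```

```bash
cat > st.py <<'E'
from h import *
from cell import readout
import sys
def show(tx=None,ty=None,tz=None,yaw=None):
    s=readout.state(); M=R.from_rotvec(s["tcp_rot"]).as_matrix()
    y=np.degrees(np.arctan2(M[1,0],M[0,0]))
    print("t",round(s["clock"],2),"p",s["ee_pos"].round(4),"yaw",round(y,2),"ydir",M[:,1].round(3),"w",round(s["width"],4),"F",s["ft_force"].round(1),"q",s["q"].round(2))
    if tx is not None:
        d=(np.array([tx,ty,tz])-s["ee_pos"])*100; dy=(yaw-y+90)%180-90
        print("delta cm",d.round(2),"dyaw",round(dy,2))
if __name__=="__main__": show(*map(float,sys.argv[1:]))
E
python3 st.py .627 .207 .2 7.7
```

```text
t 0.25 p [0.2837 0.5846 0.2309] yaw 64.11 ydir [-0.    -0.001 -1.   ] w 0.0852 F [-0.  -0.7 -0.2] q [-1.22  0.33  0.04  1.47 -0.01  1.34 -0.06]
delta cm [ 34.33 -37.76  -3.09] dyaw -56.41
```

apply_moves --commands "0.4 3.8 -4.2 0 -6.3;0.4 3.8 -4.2 0 -6.3;0.4 3.8 -4.2 0 -6.3;0.4 3.8 -4.2 0 -6.3;0.4 3.8 -4.2 0 -6.3" --squeeze 40

```text
clock: 0.88
ee_pos: [0.473, 0.3722, 0.2299]
tcp_rot: [-1.523, -0.44, 0.443]
ft_force: [0.1, 0.3, -0.7]
width: 0.0509
```

```bash
python3 st.py .627 .207 .2 7.7
```

```text
t 0.88 p [0.473  0.3722 0.2299] yaw 32.27 ydir [-0.002  0.002 -1.   ] w 0.0509 F [ 0.1  0.3 -0.7] q [-0.95  0.24  0.25  1.6  -0.06  1.31 -0.13]
delta cm [ 15.4  -16.52  -2.99] dyaw -24.57
```

apply_moves --commands "0.4 3.8 -4.2 0 -6.2;0.4 3.8 -4.2 0 -6.2;0.4 3.8 -4.1 -1 -6.2;0.4 3.8 -4 -2 -6;0.4 0 0 0 0"

```text
clock: 1.5
ee_pos: [0.6318, 0.1955, 0.1996]
tcp_rot: [-1.568, -0.088, 0.086]
ft_force: [0.1, 0.5, -0.2]
width: 0.051
```

```bash
python3 st.py .627 .207 .040 7.7
python3 - <<'E'
from cell import viewer
import cv2
cv2.imwrite("pics/w1.png",viewer.grab_frame("wrist")["img"])
cv2.imwrite("pics/t1.png",viewer.grab_frame("top")["img"])
E
```

```text
t 1.5 p [0.6318 0.1955 0.1996] yaw 6.36 ydir [ 0.001  0.001 -1.   ] w 0.051 F [ 0.1  0.5 -0.2] q [-0.69  0.39  0.43  1.5  -0.17  1.29 -0.13]
delta cm [ -0.48   1.15 -15.96] dyaw 1.34
```

View pics/w1.png

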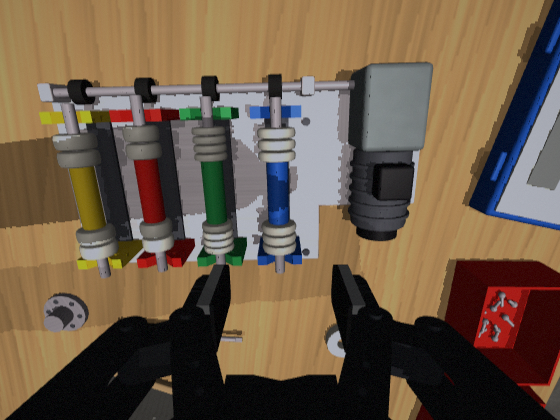

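Run:
```python
from h import *
from cell import viewer
f=viewer.grab_frame("wrist");print(f["xyz"],f["rotation"])
import pickle;pickle.dump(f,open("w1.pkl","wb"))
for n,k in {'blue':(100,130),'green':(50,85),'red':None,'yellow':(22,34)}.items():
    hsv=cv2.cvtColor(f["img"],cv2.COLOR_BGR2HSV);H=hsv[:,:,0].astype(int)
    m=((H<8)|(H>172)) if k is None else ((H>k[0])&(H<k[1]))
    m=(m&(hsv[:,:,1]>100)&(hsv[:,:,2]>25)).astype(np.uint8); m[:140]=0;m[245:]=0;m[:,320:]=0
    N,L,st,ce=cv2.connectedComponentsWithStats(m); i=1+np.argmax(st[1:,4])
    pts=np.argwhere(L==i)[:,::-1].astype(np.float32); rr=cv2.minAreaRect(pts)
    v,u=np.nonzero(L==i); g=np.polyfit(v,u,1); vm=(v.min()+v.max())/2
    e=ray(f,[[np.polyval(g,v.min()),v.min()],[np.polyval(g,v.max()),v.max()]],.060)
    d=e[0]-e[1]; print(n,st[i],ray(f,[[np.polyval(g,vm),vm]],.060)[0].round(4),np.linalg.norm(d).round(4),"yaw",np.degrees(np.arctan2(-d[0],d[1])).round(2))
```

```text
[0.6198466  0.28038856 0.34475497] [-0.31550494 -0.02103658  0.1177178 ]
blue [ 268  169   22   62 1270] [0.6278 0.2029 0.06  ] 0.0596 yaw 7.77
green [ 203  167   25   63 1263] [0.569  0.1974 0.06  ] 0.0604 yaw 7.29
red [ 137  164   31   64 1415] [0.5098 0.1928 0.06  ] 0.061 yaw 6.84
yellow [  72  171   36   64 1488] [0.4518 0.179  0.06  ] 0.0618 yaw 6.58
```

apply_moves --commands "0.4 -0.4 1.0 -4 1;0.4 0 0 -4 0;0.4 0 0 -2 0;0.4 0 0 0 0"

```text
clock: 2.15
ee_pos: [0.6227, 0.2221, 0.1021]
tcp_rot: [-1.556, -0.124, 0.115]
ft_force: [0.3, -0.0, 0.8]
width: 0.0516
```

```bash
python3 st.py .6275 .2055 .038 7.3
```

```text
t 2.15 p [0.6227 0.2221 0.1021] yaw 8.76 ydir [ 0.005  0.012 -1.   ] w 0.0516 F [ 0.3 -0.   0.8] q [-0.7   0.46  0.39  1.61 -0.2   1.1  -0.11]
delta cm [ 0.48 -1.66 -6.41] dyaw -1.46
```

apply_moves --commands "0.4 0.5 -1.6 0 -1.4;0.4 0 0 0 0;0.4 0 0 0 0"

```text
clock: 2.52
ee_pos: [0.6293, 0.2067, 0.1059]
tcp_rot: [-1.555, -0.109, 0.093]
ft_force: [0.1, 1.2, -0.4]
width: 0.0509
```

```bash
python3 st.py .6275 .2055 .038 7.3
```

```text
t 2.52 p [0.6293 0.2067 0.1059] yaw 7.36 ydir [ 0.009  0.014 -1.   ] w 0.0509 F [ 0.1  1.2 -0.4] q [-0.68  0.46  0.4   1.61 -0.2   1.11 -0.1 ]
delta cm [-0.18 -0.12 -6.79] dyaw -0.06
```

apply_moves --commands "0.4 -0.1 -0.1 -2 0;0.4 0 0 -1 0;0.4 0 0 0 0"

```text
clock: 2.9
ee_pos: [0.6281, 0.2057, 0.074]
tcp_rot: [-1.555, -0.109, 0.093]
ft_force: [-0.5, 0.4, -0.5]
width: 0.0511
```

```bash
python3 st.py .6275 .2055 .038 7.3;python3 - <<'E'
from cell import readout,viewer
import numpy as np,cv2
for i in range(4):
    f=viewer.grab_frame("wrist"); print(readout.state()["ee_pos"].round(4))
cv2.imwrite("pics/w2.png",f["img"])
E
```

```text
t 2.9 p [0.6281 0.2057 0.074 ] yaw 7.37 ydir [ 0.009  0.014 -1.   ] w 0.0511 F [-0.5  0.4 -0.5] q [-0.67  0.48  0.39  1.64 -0.22  1.05 -0.09]
delta cm [-0.06 -0.02 -3.6 ] dyaw -0.07
[0.6282 0.2058 0.0744]
[0.6286 0.2059 0.075 ]
[0.6289 0.206  0.0754]
[0.6291 0.206  0.0757]
```

View pics/w2.png

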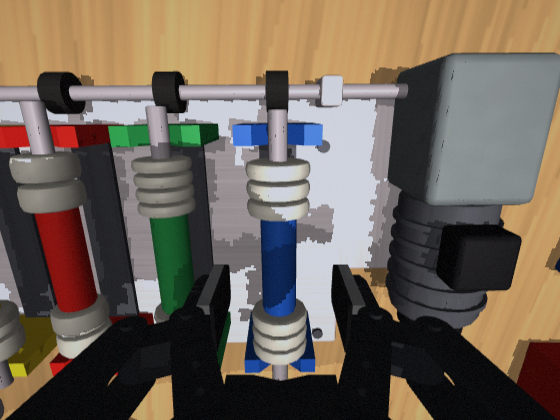

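apply_moves --commands "0.4 -0.1 0 -1.5 0;0.4 -0.1 0 -1.5 0;0.4 0 0 -0.8 0;0.4 0 0 0 0"

```text
clock: 3.6
ee_pos: [0.6265, 0.206, 0.0347]
tcp_rot: [-1.554, -0.11, 0.092]
ft_force: [0.9, 0.4, -0.7]
width: 0.0516
```

```bash
python3 st.py .6275 .2055 .038 7.3
```

```text
t 3.6 p [0.6265 0.206  0.0347] yaw 7.38 ydir [ 0.011  0.015 -1.   ] w 0.0516 F [ 0.9  0.4 -0.7] q [-0.67  0.52  0.38  1.67 -0.24  0.98 -0.08]
delta cm [ 0.1  -0.05  0.33] dyaw -0.08
```

Good. Close.

apply_moves --commands "0.9 0.1 0 0.2 0;1 0 0 0 0;1 0 0 0 0;1 0 0 0 0;1 0 0 0 0" --squeeze 50

```text
clock: 4.22
ee_pos: [0.6282, 0.2061, 0.0377]
tcp_rot: [-1.553, -0.111, 0.09]
ft_force: [0.7, -0.0, -0.4]
width: 0.0185
```

```bash
python3 st.py .6275 .2055 .12 7.3;python3 - <<'E'
from cell import viewer
import cv2
cv2.imwrite("pics/w3.png",viewer.grab_frame("wrist")["img"])
E
```

```text
t 4.22 p [0.6282 0.2061 0.0377] yaw 7.38 ydir [ 0.012  0.016 -1.   ] w 0.0185 F [ 0.7 -0.  -0.4] q [-0.67  0.52  0.38  1.66 -0.24  0.98 -0.08]
delta cm [-0.07 -0.06  8.23] dyaw -0.08
```

View pics/w3.png

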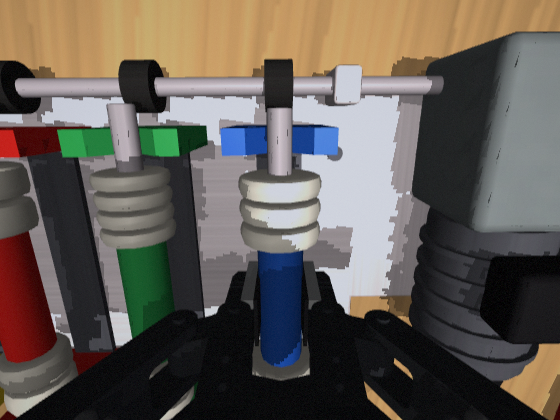

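```bash
cat > ax.py <<'E'
from h import *
from cell import viewer,readout
f=viewer.grab_frame("wrist");s=readout.state();M=R.from_rotvec(s["tcp_rot"]).as_matrix()
c=np.array(s["ee_pos"]);c=c-M[:,1]*.019
ax=M[:,2]
for y in(.03,-.03):
    for h in(0.005,0.010): print(y,h,proj(f,c+ax*y-M[:,1]*h).round(1))
E
python3 ax.py
```

```text
0.03 0.005 [[281.7 240.4]]
0.03 0.01 [[281.8 245.3]]
-0.03 0.005 [[281.6 357.5]]
-0.03 0.01 [[281.6 365.6]]
```

apply_moves --commands "1 0 0 2 0;1 0 0 3 0;1 0 0 5 0;1 0 0 5 0;1 0 0 0 0"

```text
clock: 4.95
ee_pos: [0.6281, 0.2054, 0.1982]
tcp_rot: [-1.553, -0.113, 0.087]
ft_force: [-0.1, 0.1, -2.2]
width: 0.0182
```

```bash
python3 ax.py; python3 st.py .4385 -.1632 .2 -16.9;python3 - <<'E'
from cell import viewer
import cv2
cv2.imwrite("pics/w4.png",viewer.grab_frame("wrist")["img"])
E
```

```text
0.03 0.005 [[279.1 238.2]]
0.03 0.01 [[279.1 242.9]]
-0.03 0.005 [[279.3 353.8]]
-0.03 0.01 [[279.3 361.7]]
t 5.0 p [0.627  0.2052 0.1956] yaw 7.33 ydir [ 0.012  0.015 -1.   ] w 0.0184 F [-0.1 -0.9 -1.9] q [-0.7   0.38  0.42  1.52 -0.17  1.26 -0.13]
delta cm [-18.85 -36.84   0.44] dyaw -24.23
```

View pics/w4.png

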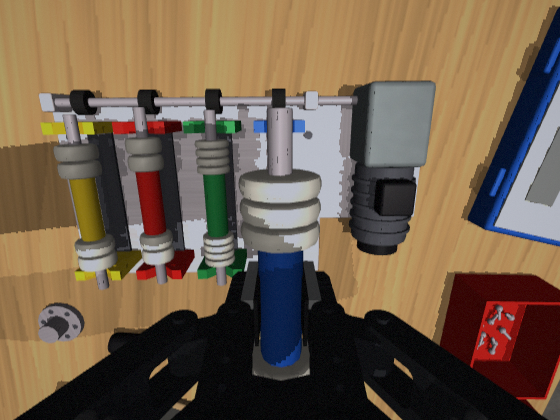

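apply_moves --commands "1 -2.3 -4.6 0 -3;1 -2.3 -4.6 0 -3;1 -2.3 -4.6 0 -3;1 -2.3 -4.6 0 -3;1 -2.3 -4.6 0 -3"

```text
clock: 5.68
ee_pos: [0.5034, -0.0271, 0.1862]
tcp_rot: [-1.559, 0.105, -0.106]
ft_force: [-0.4, -0.7, -0.4]
width: 0.018
```

```bash
python3 st.py .4385 -.1632 .2 -16.9
```

```text
t 5.67 p [ 0.5034 -0.0271  0.1862] yaw -7.69 ydir [ 0.001  0.009 -1.   ] w 0.018 F [-0.4 -0.7 -0.4] q [-0.57  0.06  0.57  1.9  -0.04  1.19 -0.12]
delta cm [ -6.49 -13.61   1.38] dyaw -9.21
```

apply_moves --commands "1 -2.3 -4.6 0.5 -3;1 -2.3 -4.6 0.5 -3;1 -1 -2 0.5 -2;1 0 0 0 0;1 0 0 0 0"

```text
clock: 6.3
ee_pos: [0.4405, -0.1438, 0.1974]
tcp_rot: [-1.55, 0.227, -0.217]
ft_force: [-0.1, -0.3, -2.2]
width: 0.0185
```

```bash
python3 st.py .4385 -.1632 .12 -16.9
python3 - <<'E'
from cell import viewer
import cv2
cv2.imwrite("pics/w5.png",viewer.grab_frame("wrist")["img"])
E
```

```text
t 6.3 p [ 0.4405 -0.1438  0.1974] yaw -16.2 ydir [-0.005  0.011 -1.   ] w 0.0185 F [-0.1 -0.3 -2.2] q [-0.46 -0.06  0.67  1.97  0.03  1.23 -0.08]
delta cm [-0.2  -1.94 -7.74] dyaw -0.7
```

View pics/w5.png

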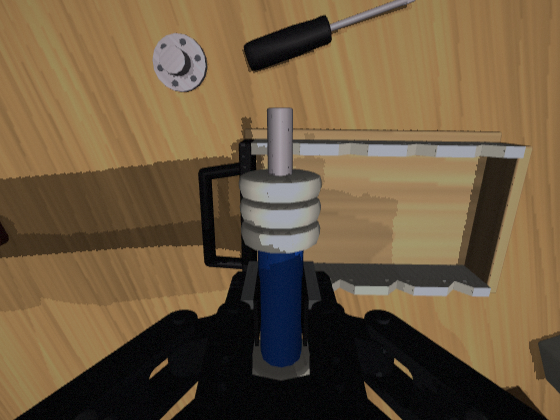

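```bash
cat > ovw.py <<'E'
from h import *
from cell import viewer
import sys
rk=np.load("rack.npy");f=viewer.grab_frame("wrist");im=f["img"].copy()
a=np.array([-.09,-.03,.03,.09])
for y0 in(-.075,.075,-.065,.065):
    for dx in(-.013,.013):
        for u in proj(f,loc(rk,a+dx,np.full(4,y0),.061)):
            cv2.circle(im,tuple(int(round(v*16)) for v in u),20,(0,0,255),-1,shift=4)
im=cv2.resize(im[100:320,180:560],None,fx=2,fy=2,interpolation=cv2.INTER_CUBIC)
cv2.imwrite(sys.argv[1],im)
E
python3 ovw.py pics/ow5.png
```

```text
(no output)
```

View pics/ow5.png

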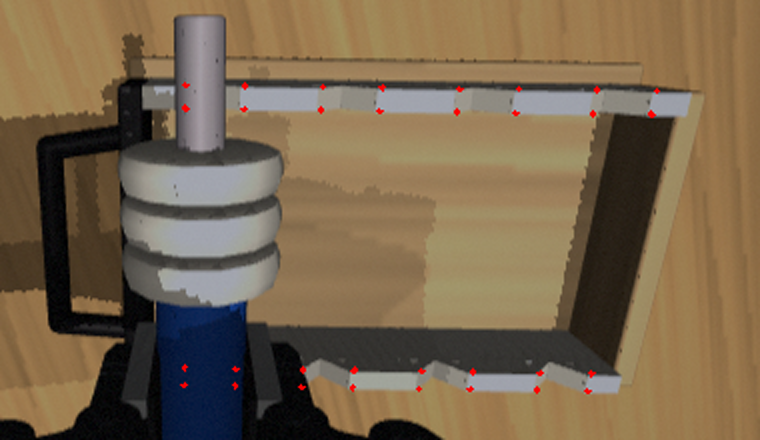

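apply_moves --commands "1 -0.2 -1.9 -1 -0.7;1 0 0 -3.5 0;1 0 0 -3.5 0;1 0 0 -1 0;1 0 0 0 0"

```text
clock: 7.02
ee_pos: [0.4416, -0.1585, 0.1053]
tcp_rot: [-1.551, 0.228, -0.218]
ft_force: [0.3, -0.1, -1.9]
width: 0.0186
```

```bash
python3 st.py .4385 -.1632 .04 -16.9
```

```text
t 7.03 p [ 0.4416 -0.1585  0.1053] yaw -16.29 ydir [-0.005  0.009 -1.   ] w 0.0186 F [ 0.3 -0.1 -1.9] q [-0.43  0.08  0.72  2.07 -0.07  1.02  0.04]
delta cm [-0.31 -0.47 -6.53] dyaw -0.61
```

apply_moves --commands "1 -0.3 -0.5 -1.2 -0.7;1 0 0 -1 0;1 0 0 0 0"

```text
clock: 7.4
ee_pos: [0.44, -0.1637, 0.0838]
tcp_rot: [-1.55, 0.235, -0.23]
ft_force: [0.7, -0.3, -0.9]
width: 0.0183
```

```bash
python3 st.py .4385 -.1632 .0375 -16.9;python3 ovw.py pics/ow6.png
```

```text
t 7.4 p [ 0.44   -0.1637  0.0838] yaw -16.99 ydir [-0.002  0.009 -1.   ] w 0.0183 F [ 0.7 -0.3 -0.9] q [-0.41  0.12  0.73  2.09 -0.1   0.97  0.07]
delta cm [-0.15  0.05 -4.63] dyaw 0.09
```

View pics/ow6.png

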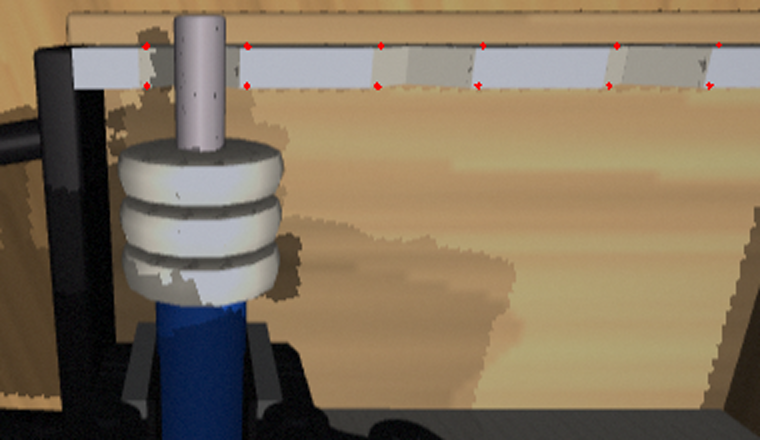

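apply_moves --commands "1 -0.25 0.1 -1 0;1 0 0 -1 0;1 0 0 -0.8 0;1 0 0 0 0"

```text
clock: 7.95
ee_pos: [0.4377, -0.1626, 0.0544]
tcp_rot: [-1.55, 0.234, -0.231]
ft_force: [-0.3, -0.2, -1.7]
width: 0.0186
```

```bash
python3 st.py .4375 -.163 .0375 -16.9;python3 ovw.py pics/ow7.png
```

```text
t 7.95 p [ 0.4377 -0.1626  0.0544] yaw -16.98 ydir [-0.001  0.009 -1.   ] w 0.0186 F [-0.3 -0.2 -1.7] q [-0.39  0.17  0.72  2.12 -0.15  0.91  0.11]
delta cm [-0.02 -0.04 -1.69] dyaw 0.08
```

View pics/ow7.png

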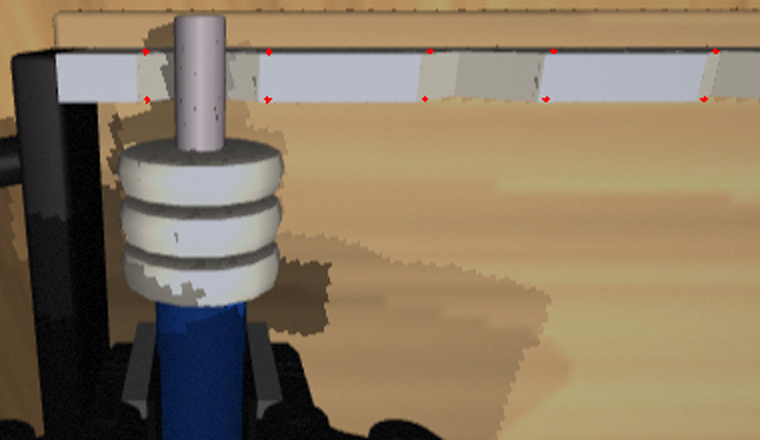

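apply_moves --commands "1 0 0 -0.7 0;1 0 0 -0.6 0;1 0 0 -0.4 0;1 0 0 0 0"

```text
clock: 8.5
ee_pos: [0.4385, -0.1627, 0.0384]
tcp_rot: [-1.548, 0.234, -0.231]
ft_force: [-5.9, 1.9, 12.3]
width: 0.0188
```

```bash
python3 st.py .4375 -.163 .0375 -16.9
```

```text
t 8.5 p [ 0.4385 -0.1627  0.0384] yaw -16.98 ydir [-0.     0.011 -1.   ] w 0.0188 F [-5.9  1.9 12.3] q [-0.38  0.2   0.71  2.13 -0.18  0.87  0.14]
delta cm [-0.1  -0.03 -0.09] dyaw 0.08
```

apply_moves --commands "0.9 0 0 0 0;0.8 0 0 0 0;0.68 0 0 0 0;0.66 0 0 0 0;0.66 0 0 0 0"

```text
clock: 9.12
ee_pos: [0.4388, -0.1628, 0.0386]
tcp_rot: [-1.547, 0.233, -0.231]
ft_force: [-0.1, -0.1, -0.4]
width: 0.0291
```

```bash
python3 st.py .4375 -.163 .1 -16.9;python3 ovw.py pics/ow8.png
```

```text
t 9.12 p [ 0.4388 -0.1628  0.0386] yaw -16.99 ydir [ 0.     0.011 -1.   ] w 0.0291 F [-0.1 -0.1 -0.4] q [-0.38  0.2   0.71  2.13 -0.18  0.87  0.15]
delta cm [-0.13 -0.02  6.14] dyaw 0.09
```

View pics/ow8.png

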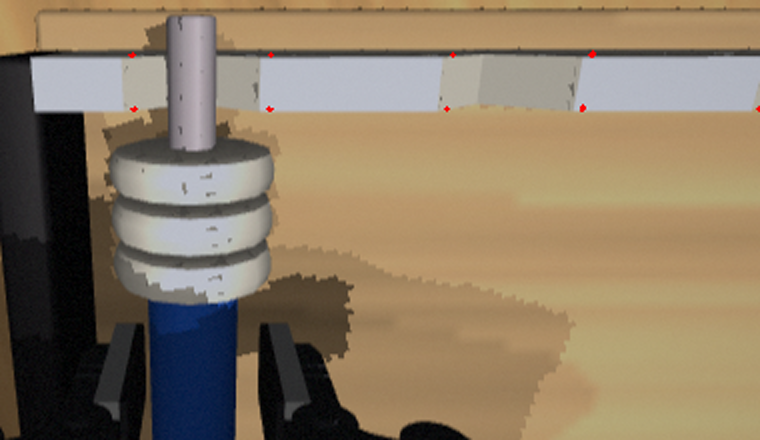

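apply_moves --commands "0.66 0 0 3 0;0.66 0 0 5 0;0.66 0 0 5 0;0.5 1 4 2 0;0.4 2 5 1 0"

```text
clock: 9.8
ee_pos: [0.4671, -0.0745, 0.2034]
tcp_rot: [-1.547, 0.241, -0.238]
ft_force: [0.6, -0.6, -0.0]
width: 0.0517
```

```bash
python3 -c "
import numpy as np
r=np.load('rack.npy');r[0]-=.0014;r[1]+=.0004;np.save('rack.npy',r)
from h import loc
print(loc(r,np.array([-.09,-.03,.03,.09]),np.zeros(4),.055))"
python3 st.py .568 .2 .15 7.3;python3 -c "
from cell import viewer
import cv2
cv2.imwrite('pics/t2.png',viewer.grab_frame('top')['img'])
cv2.imwrite('pics/s2.png',viewer.grab_frame('scene')['img'])"
```

```text
[[ 0.43707012 -0.16277753  0.055     ]
 [ 0.49448791 -0.18019008  0.055     ]
 [ 0.55190571 -0.19760262  0.055     ]
 [ 0.6093235  -0.21501517  0.055     ]]
t 9.8 p [ 0.4671 -0.0745  0.2034] yaw -17.48 ydir [-0.     0.011 -1.   ] w 0.0517 F [ 0.6 -0.6 -0. ] q [-0.56 -0.04  0.62  1.94  0.01  1.23 -0.24]
delta cm [10.09 27.45 -5.34] dyaw 24.78
```

View pics/s2.png

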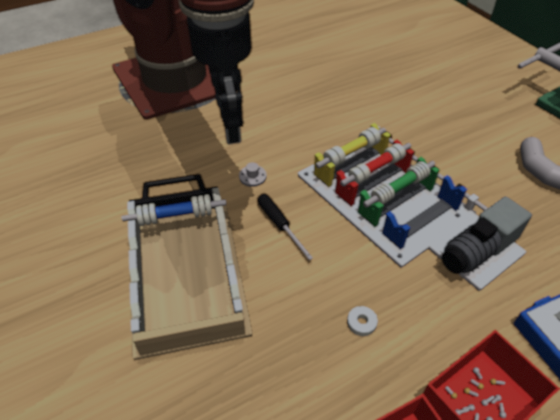

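apply_moves --commands "0.4 1.8 5 0 5;0.4 1.8 5 0 5;0.4 1.8 5 0 5;0.4 1.8 5 0 5;0.4 1.3 3.5 0 4"

```text
clock: 10.52
ee_pos: [0.5554, 0.1691, 0.2027]
tcp_rot: [-1.557, -0.101, 0.105]
ft_force: [0.6, -0.6, 0.5]
width: 0.0513
```

apply_moves --commands "0.4 0 0 -1 0;0.4 0 0 0 0"

```text
clock: 10.78
ee_pos: [0.5553, 0.1711, 0.1909]
tcp_rot: [-1.559, -0.103, 0.11]
ft_force: [0.2, -0.8, 0.1]
width: 0.0513
```

```bash
python3 st.py .568 .2 .12 7.3
```

```text
t 10.78 p [0.5553 0.1711 0.1909] yaw 7.78 ydir [-0.005  0.009 -1.   ] w 0.0513 F [ 0.2 -0.8  0.1] q [-0.74  0.23  0.44  1.71 -0.11  1.23 -0.14]
delta cm [ 1.27  2.89 -7.09] dyaw -0.48
```

apply_moves --commands "0.4 1.3 2.9 -1.5 -0.4;0.4 0 0 -2.5 0;0.4 0 0 -2.5 0;0.4 0 0 0 0;0.4 0 0 0 0"

```text
clock: 11.4
ee_pos: [0.5698, 0.1937, 0.1273]
tcp_rot: [-1.559, -0.091, 0.093]
ft_force: [0.7, -0.2, 0.3]
width: 0.0514
```

```bash
python3 st.py .568 .2 .038 7.3
cat > pk.py <<'E'
# sleeve of given colour in wrist view: axis at tool & visible midpoint
from h import *
from cell import viewer,readout
import sys
f=viewer.grab_frame("wrist");n=sys.argv[1]
cv2.imwrite(sys.argv[2],f["img"])
k={'blue':(100,130),'green':(50,85),'red':None,'yellow':(22,34)}[n]
hsv=cv2.cvtColor(f["img"],cv2.COLOR_BGR2HSV);H=hsv[:,:,0].astype(int)
m=((H<8)|(H>172)) if k is None else ((H>k[0])&(H<k[1]))
m=(m&(hsv[:,:,1]>100)&(hsv[:,:,2]>25)).astype(np.uint8);m[:,:200]=0;m[:,360:]=0
N,L,st,ce=cv2.connectedComponentsWithStats(m); i=1+np.argmax(st[1:,4])
v,u=np.nonzero(L==i); g=np.polyfit(v,u,1)
e=ray(f,[[np.polyval(g,v.min()),v.min()],[np.polyval(g,v.max()),v.max()]],.062)
d=e[0]-e[1];print(n,st[i],e.mean(0).round(4),"len",np.linalg.norm(d).round(4),"yaw",np.degrees(np.arctan2(-d[0],d[1])).round(2))
E
python3 pk.py green pics/w9.png
```

```text
t 11.4 p [0.5698 0.1937 0.1273] yaw 6.73 ydir [-0.002  0.009 -1.   ] w 0.0514 F [ 0.7 -0.2  0.3] q [-0.74  0.32  0.42  1.73 -0.16  1.11 -0.15]
delta cm [-0.18  0.63 -8.93] dyaw 0.57
green [ 265  186   29   80 2107] [0.5684 0.1965 0.062 ] len 0.0597 yaw 7.48
```

View pics/w9.png

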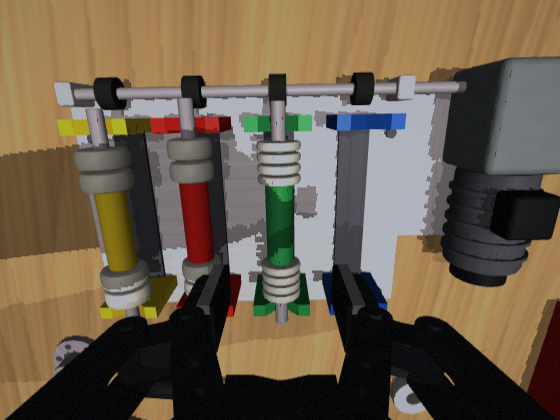

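apply_moves --commands "0.4 -0.15 0.55 -2 0.6;0.4 0 0 -1.5 0;0.4 0 0 0 0;0.4 0 0 0 0"

```text
clock: 11.95
ee_pos: [0.5684, 0.1997, 0.091]
tcp_rot: [-1.558, -0.101, 0.101]
ft_force: [0.7, -0.4, -0.4]
width: 0.0511
```

```bash
python3 st.py .568 .199 .038 7.3;python3 pk.py green pics/w10.png
```

```text
t 11.95 p [0.5684 0.1997 0.091 ] yaw 7.38 ydir [-0.001  0.01  -1.   ] w 0.0511 F [ 0.7 -0.4 -0.4] q [-0.74  0.36  0.41  1.76 -0.18  1.05 -0.14]
delta cm [-0.04 -0.07 -5.3 ] dyaw -0.08
green [ 264  211   33   91 2733] [0.5682 0.1958 0.062 ] len 0.06 yaw 7.63
```

apply_moves --commands "0.4 0 -0.1 -2 0;0.4 0 0 -1.5 0;0.4 0 0 -1.3 0;0.4 0 0 -0.3 0;0.4 0 0 0 0"

```text
clock: 12.62
ee_pos: [0.5681, 0.1984, 0.0362]
tcp_rot: [-1.558, -0.1, 0.101]
ft_force: [0.3, 0.1, 0.7]
width: 0.0513
```

```bash
python3 st.py .568 .1985 .038 7.3
```

```text
t 12.62 p [0.5681 0.1984 0.0362] yaw 7.36 ydir [-0.001  0.01  -1.   ] w 0.0513 F [0.3 0.1 0.7] q [-0.72  0.43  0.39  1.81 -0.21  0.94 -0.11]
delta cm [-0.01  0.01  0.18] dyaw -0.06
```

apply_moves --commands "0.9 0 0 0.15 0;1 0 0 0 0;1 0 0 0 0;1 0 0 0 0;1 0 0 0 0"

```text
clock: 13.25
ee_pos: [0.5686, 0.1986, 0.0389]
tcp_rot: [-1.558, -0.101, 0.101]
ft_force: [-0.1, 0.3, -0.9]
width: 0.0183
```

apply_moves --commands "1 0 0 2 0;1 0 0 3 0;1 0 0 5 0;1 0 0 5 0;1 0 0 0.5 0"

```text
clock: 13.88
ee_pos: [0.5683, 0.1976, 0.2037]
tcp_rot: [-1.557, -0.102, 0.098]
ft_force: [-0.1, -0.5, -2.3]
width: 0.0186
```

```bash
python3 st.py .4945 -.1802 .19 -16.9;python3 ax.py;python3 -c "
from cell import viewer
import cv2
cv2.imwrite('pics/w11.png',viewer.grab_frame('wrist')['img'])"
```

```text
t 13.88 p [0.5683 0.1976 0.2037] yaw 7.3 ydir [ 0.002  0.011 -1.   ] w 0.0186 F [-0.1 -0.5 -2.3] q [-0.76  0.26  0.43  1.65 -0.12  1.26 -0.18]
delta cm [ -7.38 -37.78  -1.37] dyaw -24.2
0.03 0.005 [[280.2 239.2]]
0.03 0.01 [[280.2 244. ]]
-0.03 0.005 [[280.2 355.4]]
-0.03 0.01 [[280.3 363.4]]
```

View pics/w11.png

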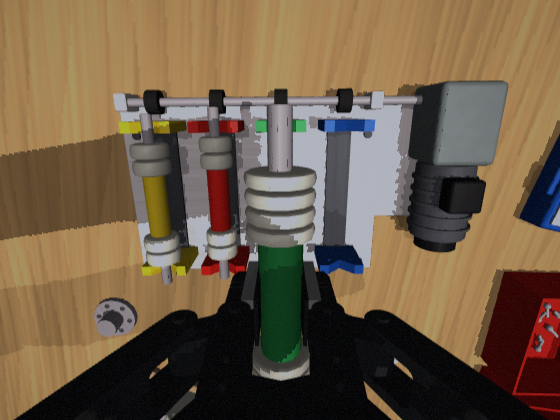

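apply_moves --commands "1 -1 -5 0 -3.4;1 -1 -5 0 -3.4;1 -1 -5 0 -3.4;1 -1 -5 0 -3.4;1 -1 -5 0 -3.4"

```text
clock: 14.6
ee_pos: [0.5102, -0.055, 0.1928]
tcp_rot: [-1.56, 0.142, -0.124]
ft_force: [0.3, -0.3, -0.9]
width: 0.0184
```

apply_moves --commands "1 -1 -5 0 -3.4;1 -1 -5 0 -3;1 -0.9 -4.5 0 -2;1 0 0 0 0;1 0 0 0 0"

```text
clock: 15.22
ee_pos: [0.4736, -0.2073, 0.1871]
tcp_rot: [-1.548, 0.274, -0.241]
ft_force: [-0.4, 0.9, -1.6]
width: 0.0188
```

```bash
python3 st.py .4945 -.1812 .12 -16.9
```

```text
t 15.22 p [ 0.4736 -0.2073  0.1871] yaw -18.82 ydir [-0.02  0.01 -1.  ] w 0.0188 F [-0.4  0.9 -1.6] q [-0.37  0.12  0.76  1.86 -0.09  1.22  0.09]
delta cm [ 2.09  2.61 -6.71] dyaw 1.92
```

apply_moves --commands "1 2 2.5 -1 1.8;1 0 0 -2 0;1 0 0 -2 0;1 0 0 0 0;1 0 0 0 0"

```text
clock: 15.85
ee_pos: [0.4963, -0.1729, 0.1333]
tcp_rot: [-1.551, 0.242, -0.202]
ft_force: [0.3, 0.5, -1.6]
width: 0.0184
```

```bash
python3 st.py .4945 -.1812 .09 -16.9
```

```text
t 15.85 p [ 0.4963 -0.1729  0.1333] yaw -16.23 ydir [-0.024  0.011 -1.   ] w 0.0184 F [ 0.3  0.5 -1.6] q [-0.39  0.21  0.72  1.9  -0.15  1.12  0.11]
delta cm [-0.18 -0.83 -4.33] dyaw -0.67
```

apply_moves --commands "1 -0.2 -0.8 -1.5 -0.6;1 0 0 -1.5 0;1 0 0 -1 0;1 0 0 0 0;1 0 0 0 0"

```text
clock: 16.48
ee_pos: [0.4945, -0.1814, 0.0912]
tcp_rot: [-1.55, 0.25, -0.212]
ft_force: [-0.1, -0.3, -0.8]
width: 0.0183
```

```bash
python3 st.py .4945 -.1812 .055 -16.9
```

```text
t 16.48 p [ 0.4945 -0.1814  0.0912] yaw -16.86 ydir [-0.023  0.011 -1.   ] w 0.0183 F [-0.1 -0.3 -0.8] q [-0.35  0.27  0.72  1.94 -0.21  1.04  0.16]
delta cm [-0.    0.02 -3.62] dyaw -0.04
```

apply_moves --commands "1 0 0 -1.5 0;1 0 0 -1 0;1 0 0 -0.5 0;1 0 0 0 0"

```text
clock: 16.98
ee_pos: [0.4947, -0.1812, 0.0592]
tcp_rot: [-1.55, 0.249, -0.212]
ft_force: [0.1, 0.2, -0.8]
width: 0.0184
```

```bash
python3 st.py .4945 -.1812 .038 -16.9; python3 ovw.py pics/ow12.png
```

```text
t 16.98 p [ 0.4947 -0.1812  0.0592] yaw -16.84 ydir [-0.022  0.012 -1.   ] w 0.0184 F [ 0.1  0.2 -0.8] q [-0.33  0.32  0.7   1.96 -0.25  0.98  0.2 ]
delta cm [-0.02  0.   -2.12] dyaw -0.06
```

View pics/ow12.png

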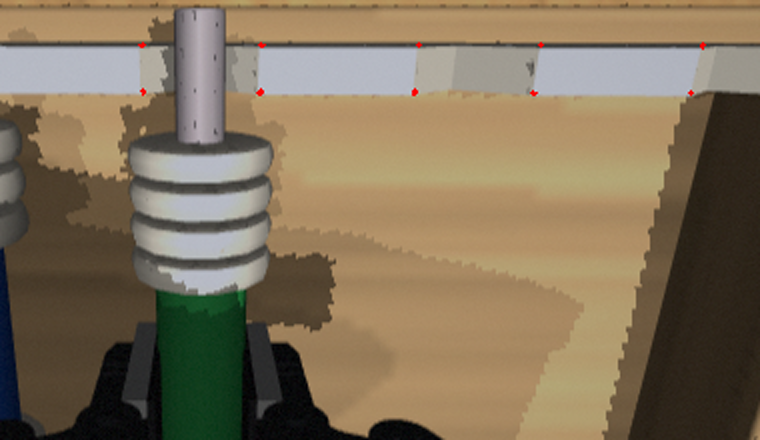

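Aligned with the second notch (axle at column 201, notch 141–260). Lower and release.

apply_moves --commands "1 0 0 -1 0;1 0 0 -0.6 0;1 0 0 -0.3 0;1 0 0 0 0"

```text
clock: 17.52
ee_pos: [0.4952, -0.1813, 0.0401]
tcp_rot: [-1.55, 0.248, -0.213]
ft_force: [-3.3, 1.7, 6.1]
width: 0.0182
```

```bash
python3 st.py .4945 -.1812 .038 -16.9
```

```text
t 17.52 p [ 0.4952 -0.1813  0.0401] yaw -16.84 ydir [-0.021  0.012 -1.   ] w 0.0182 F [-3.3  1.7  6.1] q [-0.31  0.35  0.68  1.97 -0.27  0.94  0.22]
delta cm [-0.07  0.01 -0.21] dyaw -0.06
```

apply_moves --commands "1 -0.1 0 -0.1 0;1 0 0 0 0;0.8 0 0 0 0;0.66 0 0 0 0;0.66 0 0 0 0"

```text
clock: 18.15
ee_pos: [0.495, -0.1814, 0.0396]
tcp_rot: [-1.549, 0.247, -0.214]
ft_force: [0.7, -0.2, 1.0]
width: 0.0289
```

apply_moves --commands "0.66 0 0 0 0;0.66 0 0 2 0;0.66 0 0 5 0;0.66 0 0 5 0;0.5 0.6 4 2 2"

```text
clock: 18.77
ee_pos: [0.4989, -0.1438, 0.1823]
tcp_rot: [-1.554, 0.227, -0.188]
ft_force: [1.1, 1.6, -1.4]
width: 0.0428
```

```bash
python3 st.py .5085 .1945 .15 7.3;python3 -c "
from cell import viewer
import cv2
cv2.imwrite('pics/s3.png',viewer.grab_frame('scene')['img'])"
```

```text
t 18.77 p [ 0.4989 -0.1438  0.1823] yaw -15.15 ydir [-0.023  0.01  -1.   ] w 0.0428 F [ 1.1  1.6 -1.4] q [-0.46  0.13  0.72  1.86 -0.09  1.22  0.03]
delta cm [ 0.96 33.83 -3.23] dyaw 22.45
```

View pics/s3.png

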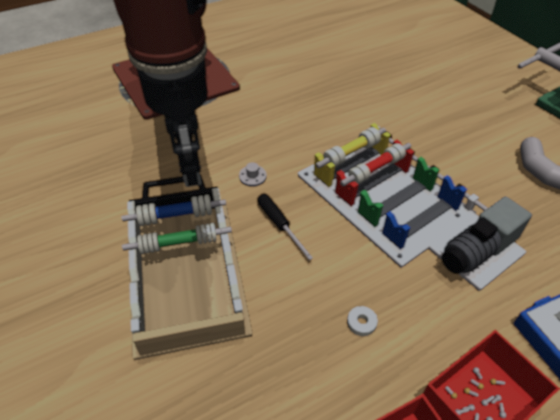

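Blue and green are seated. Now red.

apply_moves --commands "0.4 0 5 0 3.5;0.4 0 5 0 3.5;0.4 0 5 0 3.5;0.4 0 5 0 3.5;0.4 0 5 0 3.5"

```text
clock: 19.45
ee_pos: [0.5012, 0.1188, 0.1849]
tcp_rot: [-1.563, -0.028, 0.06]
ft_force: [0.9, 0.0, 0.3]
width: 0.0512
```

apply_moves --commands "0.4 0 5 0 3;0.4 0 4 0 2;0.4 0 0 0 0;0.4 0 0 0 0"

```text
clock: 19.95
ee_pos: [0.5002, 0.2159, 0.1838]
tcp_rot: [-1.561, -0.103, 0.136]
ft_force: [-0.4, 0.7, -0.0]
width: 0.0514
```

```bash
python3 st.py .5085 .1935 .13 7.3;python3 pk.py red pics/w13.png
```

```text
t 19.95 p [0.5002 0.2159 0.1838] yaw 8.73 ydir [-0.022  0.005 -1.   ] w 0.0514 F [-0.4  0.7 -0. ] q [-0.85  0.17  0.41  1.79 -0.09  1.22 -0.26]
delta cm [ 0.83 -2.24 -5.38] dyaw -1.43
red [ 278  203   23   64 1317] [0.5082 0.1908 0.062 ] len 0.0616 yaw 7.97
```

View pics/w13.png

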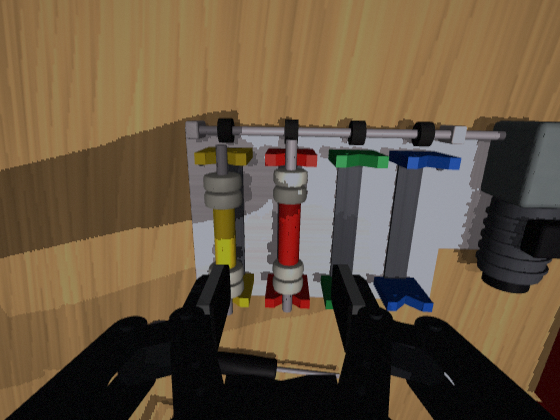

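apply_moves --commands "0.4 0.8 -2.1 -1 -1.2;0.4 0 0 -2 0;0.4 0 0 -2 0;0.4 0 0 0 0;0.4 0 0 0 0"

```text
clock: 20.62
ee_pos: [0.5111, 0.1844, 0.1325]
tcp_rot: [-1.563, -0.076, 0.107]
ft_force: [0.3, 0.1, 0.2]
width: 0.0517
```

```bash
python3 st.py .508 .1945 .038 7.5;python3 pk.py red pics/w14.png
```

```text
t 20.62 p [0.5111 0.1844 0.1325] yaw 6.67 ydir [-0.02   0.005 -1.   ] w 0.0517 F [0.3 0.1 0.2] q [-0.8   0.21  0.43  1.85 -0.11  1.11 -0.21]
delta cm [-0.31  1.01 -9.45] dyaw 0.83
red [ 267  177   28   81 2128] [0.5086 0.1916 0.062 ] len 0.0609 yaw 7.38
```

apply_moves --commands "0.4 -0.2 0.9 -2 0.7;0.4 0 0 -1.5 0;0.4 0 0 0 0;0.4 0 0 0 0"

```text
clock: 21.18
ee_pos: [0.511, 0.1929, 0.0992]
tcp_rot: [-1.561, -0.087, 0.112]
ft_force: [-1.1, -0.2, 0.4]
width: 0.051
```

```bash
python3 st.py .508 .1945 .038 7.5;python3 pk.py red pics/w15.png
```

```text
t 21.18 p [0.511  0.1929 0.0992] yaw 7.29 ydir [-0.017  0.006 -1.   ] w 0.051 F [-1.1 -0.2  0.4] q [-0.8   0.25  0.42  1.88 -0.13  1.04 -0.2 ]
delta cm [-0.3   0.16 -6.12] dyaw 0.21
red [ 262  202   32   90 2672] [0.5086 0.1912 0.062 ] len 0.061 yaw 7.78
```

apply_moves --commands "0.4 -0.3 0.1 -2 0;0.4 0 0 -1 0;0.4 0 0 0 0"

```text
clock: 21.6
ee_pos: [0.5093, 0.1939, 0.0705]
tcp_rot: [-1.56, -0.089, 0.11]
ft_force: [-0.2, -0.1, 0.6]
width: 0.0512
```

```bash
python3 st.py .508 .1945 .038 7.5
```

```text
t 21.6 p [0.5093 0.1939 0.0705] yaw 7.25 ydir [-0.014  0.008 -1.   ] w 0.0512 F [-0.2 -0.1  0.6] q [-0.79  0.29  0.41  1.91 -0.15  0.98 -0.18]
delta cm [-0.13  0.06 -3.25] dyaw 0.25
```

apply_moves --commands "0.4 -0.1 0.1 -1.5 0.2;0.4 0 0 -1.3 0;0.4 0 0 -0.4 0;0.4 0 0 0 0"

```text
clock: 22.1
ee_pos: [0.5088, 0.1951, 0.0369]
tcp_rot: [-1.56, -0.092, 0.112]
ft_force: [-0.1, -0.2, -0.1]
width: 0.0513
```

```bash
python3 st.py .508 .1945 .038 7.5
```

```text
t 22.1 p [0.5088 0.1951 0.0369] yaw 7.46 ydir [-0.013  0.008 -1.   ] w 0.0513 F [-0.1 -0.2 -0.1] q [-0.78  0.33  0.4   1.94 -0.18  0.92 -0.16]
delta cm [-0.08 -0.06  0.11] dyaw 0.04
```

apply_moves --commands "0.9 0 0 0.1 0;1 0 0 0 0;1 0 0 0 0;1 0 0 0 0;1 0 0 0 0"

```text
clock: 22.72
ee_pos: [0.5082, 0.195, 0.0387]
tcp_rot: [-1.559, -0.091, 0.113]
ft_force: [-0.3, 0.4, -0.7]
width: 0.019
```

apply_moves --commands "1 0 0 2 0;1 0 0 3 0;1 0 0 5 0;1 0 0 4 0;1 0 0 0.5 0"

```text
clock: 23.35
ee_pos: [0.5073, 0.1943, 0.1867]
tcp_rot: [-1.561, -0.09, 0.113]
ft_force: [0.5, -0.2, -1.8]
width: 0.0186
```

```bash
python3 st.py .552 -.1976 .19 -16.9;python3 ax.py;python3 -c "
from cell import viewer
import cv2
cv2.imwrite('pics/w16.png',viewer.grab_frame('wrist')['img'])"
```

```text
t 23.35 p [0.5073 0.1943 0.1867] yaw 7.42 ydir [-0.016  0.007 -1.   ] w 0.0186 F [ 0.5 -0.2 -1.8] q [-0.83  0.16  0.43  1.8  -0.08  1.22 -0.24]
delta cm [  4.47 -39.19   0.33] dyaw -24.32
0.03 0.005 [[280.6 239.7]]
0.03 0.01 [[280.6 244.6]]
-0.03 0.005 [[280.6 356.3]]
-0.03 0.01 [[280.6 364.3]]
```

View pics/w16.png

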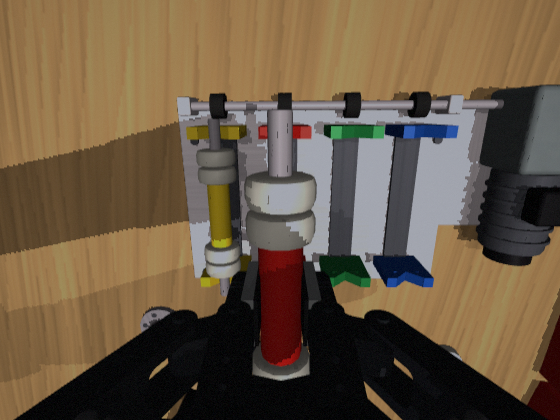

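apply_moves --commands "1 0.6 -5 0 -3.2;1 0.6 -5 0 -3.2;1 0.6 -5 0 -3.2;1 0.6 -5 0 -3.2;1 0.6 -5 0 -3.2"

```text
clock: 24.08
ee_pos: [0.5312, -0.0585, 0.175]
tcp_rot: [-1.562, 0.139, -0.094]
ft_force: [0.8, -0.4, -2.1]
width: 0.0185
```

apply_moves --commands "1 0.5 -5 0 -3;1 0.5 -5 0 -2;1 0.4 -3 0 -2;1 0 0 0 0;1 0 0 0 0"

```text
clock: 24.7
ee_pos: [0.54, -0.1963, 0.1661]
tcp_rot: [-1.555, 0.253, -0.189]
ft_force: [-0.1, 0.0, -1.6]
width: 0.0185
```

```bash
python3 st.py .552 -.1976 .12 -16.9
```

```text
t 24.7 p [ 0.54   -0.1963  0.1661] yaw -16.14 ydir [-0.039  0.01  -0.999] w 0.0185 F [-0.1  0.  -1.6] q [-0.34  0.3   0.74  1.73 -0.21  1.23  0.17]
delta cm [ 1.2  -0.13 -4.61] dyaw -0.76
```

apply_moves --commands "1 1.2 -0.1 -1 -0.7;1 0 0 -2 0;1 0 0 -1.5 0;1 0 0 0 0;1 0 0 0 0"

```text
clock: 25.32
ee_pos: [0.5505, -0.1927, 0.1163]
tcp_rot: [-1.553, 0.261, -0.191]
ft_force: [-0.2, 0.2, -2.0]
width: 0.0185
```

```bash
python3 st.py .552 -.1976 .09 -16.9
```

```text
t 25.32 p [ 0.5505 -0.1927  0.1163] yaw -16.5 ydir [-0.043  0.012 -0.999] w 0.0185 F [-0.2  0.2 -2. ] q [-0.31  0.38  0.71  1.76 -0.26  1.15  0.2 ]
delta cm [ 0.15 -0.49 -2.63] dyaw -0.4
```

apply_moves --commands "1 0.1 -0.5 -1.5 -0.4;1 0 0 -1.5 0;1 0 0 -1.5 0;1 0 0 0 0;1 0 0 0 0"

```text
clock: 25.95
ee_pos: [0.5515, -0.1984, 0.0684]
tcp_rot: [-1.552, 0.267, -0.197]
ft_force: [0.0, 0.2, -1.5]
width: 0.018
```

```bash
python3 st.py .5513 -.1976 .038 -16.9; python3 ovw.py pics/ow17.png
```

```text
t 25.95 p [ 0.5515 -0.1984  0.0684] yaw -16.95 ydir [-0.043  0.012 -0.999] w 0.018 F [ 0.   0.2 -1.5] q [-0.28  0.44  0.69  1.79 -0.31  1.07  0.23]
delta cm [-0.02  0.08 -3.04] dyaw 0.05
```

View pics/ow17.png

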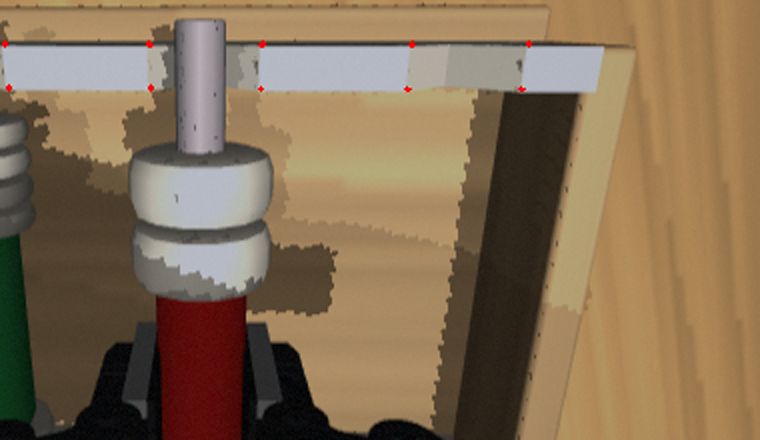

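apply_moves --commands "1 0.05 0 -1.5 0;1 0 0 -1 0;1 0 0 0 0;1 0 0 0 0"

```text
clock: 26.5
ee_pos: [0.5523, -0.1982, 0.0419]
tcp_rot: [-1.552, 0.266, -0.197]
ft_force: [1.3, -0.3, -1.9]
width: 0.018
```

```bash
python3 st.py .5513 -.1976 .0387 -16.9
```

```text
t 26.5 p [ 0.5523 -0.1982  0.0419] yaw -16.93 ydir [-0.042  0.013 -0.999] w 0.018 F [ 1.3 -0.3 -1.9] q [-0.26  0.48  0.67  1.81 -0.34  1.02  0.25]
delta cm [-0.1   0.06 -0.32] dyaw 0.03
```

apply_moves --commands "1 -0.05 0 -0.3 0;1 0 0 0 0;1 0 0 0 0"

```text
clock: 26.88
ee_pos: [0.552, -0.1982, 0.0398]
tcp_rot: [-1.551, 0.265, -0.198]
ft_force: [-0.9, -0.0, -1.7]
width: 0.0181
```

```bash
python3 st.py .5513 -.1976 .0387 -16.9
```

```text
t 26.88 p [ 0.552  -0.1982  0.0398] yaw -16.93 ydir [-0.041  0.013 -0.999] w 0.0181 F [-0.9 -0.  -1.7] q [-0.26  0.48  0.67  1.81 -0.34  1.01  0.25]
delta cm [-0.07  0.06 -0.11] dyaw 0.03
```

apply_moves --commands "1 -0.05 0 -0.2 0;1 0 0 -0.1 0;1 0 0 0 0"

```text
clock: 27.25
ee_pos: [0.552, -0.1982, 0.0398]
tcp_rot: [-1.549, 0.264, -0.199]
ft_force: [-1.0, 1.3, -1.6]
width: 0.0181
```

```bash
python3 st.py .5513 -.1976 .0387 -16.9
```

```text
t 27.25 p [ 0.552  -0.1982  0.0398] yaw -16.93 ydir [-0.04   0.015 -0.999] w 0.0181 F [-1.   1.3 -1.6] q [-0.26  0.48  0.67  1.81 -0.34  1.01  0.26]
delta cm [-0.07  0.06 -0.11] dyaw 0.03
```

apply_moves --commands "1 0 0 -0.4 0;1 0 0 -0.2 0"

```text
clock: 27.5
ee_pos: [0.5523, -0.1982, 0.0393]
tcp_rot: [-1.545, 0.264, -0.199]
ft_force: [-12.5, 5.3, 25.3]
width: 0.0183
```

```bash
python3 st.py .5513 -.1976 .0387 -16.9
```

```text
t 27.5 p [ 0.5523 -0.1982  0.0393] yaw -16.95 ydir [-0.039  0.019 -0.999] w 0.0183 F [-12.5   5.3  25.3] q [-0.26  0.48  0.67  1.81 -0.35  1.01  0.26]
delta cm [-0.1   0.06 -0.06] dyaw 0.05
```

Seated (25 N reaction, axle in the V). Release.

apply_moves --commands "0.9 -0.1 0 0.1 0;0.8 0 0 0 0;0.66 0 0 0 0;0.66 0 0 0 0;0.66 0 0 0 0"

```text
clock: 28.12
ee_pos: [0.5521, -0.1985, 0.0402]
tcp_rot: [-1.546, 0.263, -0.201]
ft_force: [0.1, -0.4, -0.2]
width: 0.0293
```

```bash
python3 st.py .5513 -.1976 .0387 -16.9; python3 ovw.py pics/ow18.png
```

```text
t 28.12 p [ 0.5521 -0.1985  0.0402] yaw -16.95 ydir [-0.037  0.018 -0.999] w 0.0293 F [ 0.1 -0.4 -0.2] q [-0.26  0.48  0.67  1.81 -0.35  1.01  0.26]
delta cm [-0.08  0.09 -0.15] dyaw 0.05
```

View pics/ow18.png

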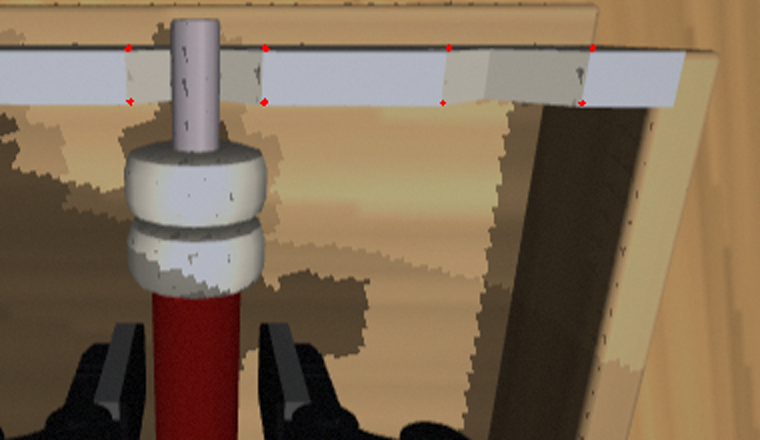

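apply_moves --commands "0.66 0 0 2 0;0.66 0 0 5 0;0.66 0 0 5 0;0.5 -1 4 1.5 2;0.4 -1.4 5 0 3"

```text
clock: 28.8
ee_pos: [0.5274, -0.1121, 0.1851]
tcp_rot: [-1.556, 0.197, -0.141]
ft_force: [0.7, 1.3, -0.7]
width: 0.0518
```

apply_moves --commands "0.4 -1.4 5 0 3.2;0.4 -1.4 5 0 3.2;0.4 -1.4 5 0 3.2;0.4 -1.4 5 0 3.2;0.4 -1.4 5 0 3.2"

```text
clock: 29.42
ee_pos: [0.4563, 0.1434, 0.1936]
tcp_rot: [-1.563, -0.033, 0.074]
ft_force: [1.1, 0.2, 0.9]
width: 0.0511
```

```bash
python3 st.py .45 .182 .15 7.3
```

```text
t 29.43 p [0.4563 0.1434 0.1936] yaw 3.91 ydir [-0.026  0.007 -1.   ] w 0.0511 F [1.1 0.2 0.9] q [-0.84  0.01  0.46  1.92 -0.02  1.23 -0.3 ]
delta cm [-0.63  3.86 -4.36] dyaw 3.39
```

apply_moves --commands "0.4 -0.2 2 -1 2;0.4 0 0 -1 0;0.4 0 0 0 0;0.4 0 0 0 0"

```text
clock: 29.92
ee_pos: [0.4548, 0.1637, 0.1753]
tcp_rot: [-1.561, -0.064, 0.1]
ft_force: [-0.5, -0.5, -0.3]
width: 0.0514
```

```bash
python3 st.py .45 .182 .12 7.3;python3 pk.py yellow pics/w19.png
```

```text
t 29.93 p [0.4548 0.1637 0.1753] yaw 5.99 ydir [-0.024  0.007 -1.   ] w 0.0514 F [-0.5 -0.5 -0.3] q [-0.85  0.04  0.44  1.94 -0.03  1.19 -0.29]
delta cm [-0.48  1.83 -5.53] dyaw 1.31
yellow [ 268  159   25   70 1581] [0.4499 0.1777 0.062 ] len 0.06 yaw 7.43
```

View pics/w19.png

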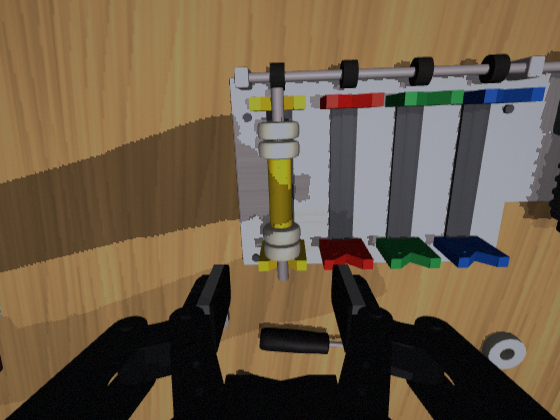

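apply_moves --commands "0.4 -0.5 1.7 -1 1.2;0.4 0 0 -2 0;0.4 0 0 -2 0;0.4 0 0 0 0;0.4 0 0 0 0"

```text
clock: 30.6
ee_pos: [0.4492, 0.1832, 0.1233]
tcp_rot: [-1.56, -0.081, 0.118]
ft_force: [0.1, 0.3, -0.4]
width: 0.0514
```

```bash
python3 st.py .4495 .1814 .038 7.4;python3 pk.py yellow pics/w20.png
```

```text
t 30.6 p [0.4492 0.1832 0.1233] yaw 7.29 ydir [-0.024  0.007 -1.   ] w 0.0514 F [ 0.1  0.3 -0.4] q [-0.87  0.1   0.42  1.99 -0.06  1.08 -0.28]
delta cm [ 0.03 -0.18 -8.53] dyaw 0.11
yellow [ 269  200   29   80 2110] [0.4498 0.1771 0.062 ] len 0.0603 yaw 7.69
```

apply_moves --commands "0.4 0 -0.2 -2 0;0.4 0 0 -2 0;0.4 0 0 -1.5 0;0.4 0 0 0 0"

```text
clock: 31.15
ee_pos: [0.451, 0.1827, 0.0697]
tcp_rot: [-1.557, -0.085, 0.115]
ft_force: [-0.3, 0.0, 0.5]
width: 0.051
```

```bash
python3 st.py .4495 .1812 .038 7.5
```

```text
t 31.15 p [0.451  0.1827 0.0697] yaw 7.33 ydir [-0.019  0.01  -1.   ] w 0.051 F [-0.3  0.   0.5] q [-0.85  0.17  0.42  2.04 -0.11  0.96 -0.24]
delta cm [-0.15 -0.15 -3.17] dyaw 0.17
```

apply_moves --commands "0.4 -0.15 -0.15 -1.5 0.1;0.4 0 0 -1.3 0;0.4 0 0 -0.4 0;0.4 0 0 0 0"

```text
clock: 31.65
ee_pos: [0.45, 0.1815, 0.0366]
tcp_rot: [-1.556, -0.088, 0.115]
ft_force: [-0.4, 0.3, -0.1]
width: 0.0511
```

```bash
python3 st.py .4495 .1812 .038 7.5
```

```text
t 31.65 p [0.45   0.1815 0.0366] yaw 7.44 ydir [-0.018  0.011 -1.   ] w 0.0511 F [-0.4  0.3 -0.1] q [-0.84  0.22  0.42  2.07 -0.14  0.88 -0.21]
delta cm [-0.05 -0.03  0.14] dyaw 0.06
```

apply_moves --commands "0.9 0 0 0.1 0;1 0 0 0 0;1 0 0 0 0;1 0 0 0 0;1 0 0 0 0"

```text
clock: 32.28
ee_pos: [0.4494, 0.1816, 0.0383]
tcp_rot: [-1.556, -0.087, 0.116]
ft_force: [-0.7, 0.1, -0.8]
width: 0.0184
```

apply_moves --commands "1 0 0 2 0;1 0 0 3 0;1 0 0 5 0;1 0 0 4 0;1 0 0 0.5 0"

```text
clock: 32.9
ee_pos: [0.4484, 0.1807, 0.1862]
tcp_rot: [-1.557, -0.086, 0.117]
ft_force: [0.1, -0.3, -2.1]
width: 0.0186
```

```bash
python3 st.py .6093 -.215 .19 -16.9;python3 ax.py;python3 -c "
from cell import viewer
import cv2
cv2.imwrite('pics/w21.png',viewer.grab_frame('wrist')['img'])"
```

```text
t 32.9 p [0.4484 0.1807 0.1862] yaw 7.41 ydir [-0.021  0.01  -1.   ] w 0.0186 F [ 0.1 -0.3 -2.1] q [-0.88  0.02  0.43  1.93 -0.03  1.21 -0.31]
delta cm [ 16.09 -39.57   0.38] dyaw -24.31
0.03 0.005 [[280.6 239.8]]
0.03 0.01 [[280.6 244.7]]
-0.03 0.005 [[280.6 356.3]]
-0.03 0.01 [[280.6 364.4]]
```

View pics/w21.png

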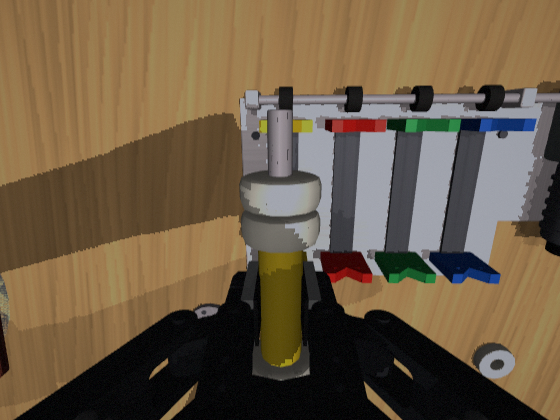

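apply_moves --commands "1 2.1 -5 0.2 -3.2;1 2.1 -5 0.2 -3.2;1 2.1 -5 0.2 -3.2;1 2.1 -5 0.2 -3.2;1 2.1 -5 0.2 -3.2"

```text
clock: 33.62
ee_pos: [0.5487, -0.0726, 0.1845]
tcp_rot: [-1.558, 0.142, -0.09]
ft_force: [1.1, -0.2, -1.9]
width: 0.0186
```

apply_moves --commands "1 2.1 -5 0.2 -3;1 2 -5 0.2 -2;1 1.4 -3 0 -2;1 0 0 0 0;1 0 0 0 0"

```text
clock: 34.25
ee_pos: [0.6007, -0.2112, 0.1771]
tcp_rot: [-1.552, 0.257, -0.183]
ft_force: [0.1, 0.7, -2.5]
width: 0.0187
```

```bash
python3 st.py .6093 -.215 .12 -16.9
```

```text
t 34.25 p [ 0.6007 -0.2112  0.1771] yaw -16.08 ydir [-0.045  0.013 -0.999] w 0.0187 F [ 0.1  0.7 -2.5] q [-0.29  0.45  0.75  1.55 -0.31  1.31  0.23]
delta cm [ 0.86 -0.38 -5.71] dyaw -0.82
```

apply_moves --commands "1 0.8 -0.4 -1.5 -0.8;1 0 0 -2 0;1 0 0 -2 0;1 0 0 0 0;1 0 0 0 0"

```text
clock: 34.88
ee_pos: [0.6082, -0.2112, 0.1157]
tcp_rot: [-1.549, 0.268, -0.188]
ft_force: [-0.2, -0.7, -2.2]
width: 0.0186
```

```bash
python3 st.py .6085 -.215 .09 -16.9
```

```text
t 34.88 p [ 0.6082 -0.2112  0.1157] yaw -16.67 ydir [-0.048  0.016 -0.999] w 0.0186 F [-0.2 -0.7 -2.2] q [-0.26  0.52  0.72  1.6  -0.36  1.21  0.25]
delta cm [ 0.03 -0.38 -2.57] dyaw -0.23
```

apply_moves --commands "1 0 -0.4 -1.5 -0.2;1 0 0 -1.5 0;1 0 0 -1.5 0;1 0 0 0 0;1 0 0 0 0"

```text
clock: 35.5
ee_pos: [0.6084, -0.2158, 0.0681]
tcp_rot: [-1.549, 0.27, -0.192]
ft_force: [-0.3, -0.0, -1.9]
width: 0.0181
```

```bash
python3 st.py .6085 -.215 .0385 -16.9; python3 ovw.py pics/ow22.png
```

```text
t 35.5 p [ 0.6084 -0.2158  0.0681] yaw -16.89 ydir [-0.047  0.016 -0.999] w 0.0181 F [-0.3 -0.  -1.9] q [-0.24  0.57  0.7   1.63 -0.39  1.14  0.27]
delta cm [ 0.01  0.08 -2.96] dyaw -0.01
```

View pics/ow22.png

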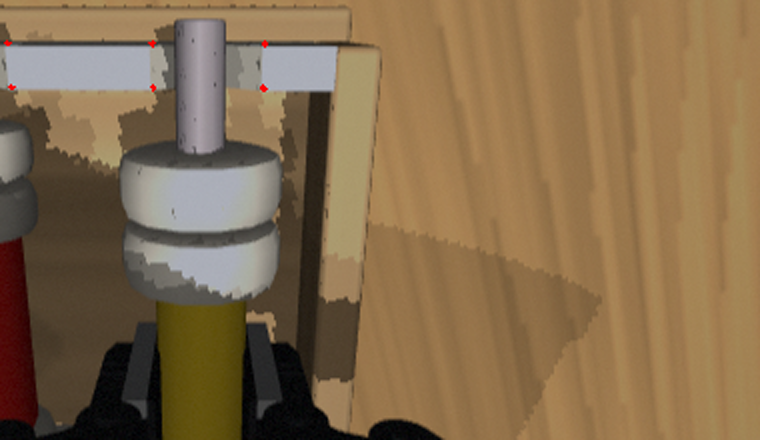

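apply_moves --commands "1 0.1 0 -1.5 0;1 0 0 -1 0;1 0 0 -0.4 0;1 0 0 0 0"

```text
clock: 36.05
ee_pos: [0.6098, -0.2156, 0.0397]
tcp_rot: [-1.547, 0.269, -0.193]
ft_force: [-1.1, 0.6, 3.9]
width: 0.0184
```

```bash
python3 st.py .609 -.215 .0385 -16.9
```

```text
t 36.05 p [ 0.6098 -0.2156  0.0397] yaw -16.87 ydir [-0.046  0.018 -0.999] w 0.0184 F [-1.1  0.6  3.9] q [-0.22  0.61  0.68  1.65 -0.42  1.09  0.29]
delta cm [-0.08  0.06 -0.12] dyaw -0.03
```

apply_moves --commands "1 -0.1 0 -0.3 0;1 0 0 -0.1 0"

```text
clock: 36.3
ee_pos: [0.6099, -0.2156, 0.0397]
tcp_rot: [-1.545, 0.267, -0.194]
ft_force: [-5.3, 2.4, 8.0]
width: 0.0183
```

```bash
python3 st.py .609 -.215 .0385 -16.9
```

```text
t 36.3 p [ 0.6099 -0.2156  0.0397] yaw -16.86 ydir [-0.044  0.019 -0.999] w 0.0183 F [-5.3  2.4  8. ] q [-0.22  0.6   0.68  1.65 -0.42  1.09  0.29]
delta cm [-0.09  0.06 -0.12] dyaw -0.04
```

Seated like the others; release, back off straight up, and look.

apply_moves --commands "0.9 0 0 0 0;0.8 0 0 0 0;0.66 0 0 0 0;0.66 0 0 0 0;0.66 0 0 0 0"

```text
clock: 36.92
ee_pos: [0.6102, -0.2158, 0.0396]
tcp_rot: [-1.545, 0.266, -0.195]
ft_force: [-0.9, 0.8, -0.1]
width: 0.0289
```

```bash
python3 st.py; python3 ovw.py pics/ow23.png
```

```text
t 36.92 p [ 0.6102 -0.2158  0.0396] yaw -16.86 ydir [-0.043  0.019 -0.999] w 0.0289 F [-0.9  0.8 -0.1] q [-0.22  0.6   0.68  1.65 -0.42  1.09  0.29]
```

View pics/ow23.png

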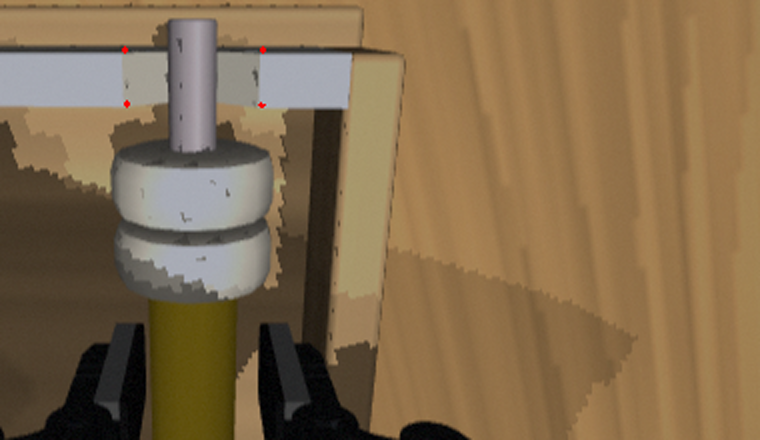

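apply_moves --commands "0.66 0 0 2 0;0.66 0 0 4 0;0.66 0 0 5 0;0.6 -1 5 4 0;0.5 -2 5 2 0"

```text
clock: 37.6
ee_pos: [0.5792, -0.1217, 0.2165]
tcp_rot: [-1.547, 0.272, -0.203]
ft_force: [-0.3, 1.8, -0.1]
width: 0.0424
```

apply_moves --commands "0.5 -2 5 1 0;0.5 -1 5 1 0;0.5 0 5 0 0;0.5 0 4 0 0;0.5 0 0 0 0"

```text
clock: 38.22
ee_pos: [0.548, 0.0764, 0.2472]
tcp_rot: [-1.54, 0.261, -0.209]
ft_force: [0.6, -0.8, 0.2]
width: 0.0427
```

```bash
python3 st.py
python3 - <<'E'
from h import *
from cell import viewer
rk=np.load("rack.npy");print(rk)
for n,o in(("top",(150,290)),("scene",(165,110))):
    f=viewer.grab_frame(n);im=f["img"]
    cv2.imwrite(f"pics/{n}F.png",cv2.resize(im[o[0]:o[0]+190,o[1]:o[1]+170],None,fx=3,fy=3,interpolation=cv2.INTER_CUBIC))
    a=-rk[2]
    for c,k in {'blue':(100,130),'green':(50,85),'red':None,'yellow':(22,34)}.items():
        hsv=cv2.cvtColor(im,cv2.COLOR_BGR2HSV);H=hsv[:,:,0].astype(int)
        m=((H<8)|(H>172)) if k is None else ((H>k[0])&(H<k[1]))
        m=(m&(hsv[:,:,1]>110)&(hsv[:,:,2]>35)).astype(np.uint8);w=np.zeros_like(m);w[o[0]:o[0]+190,o[1]:o[1]+150]=1;m*=w
        N,L,st,ce=cv2.connectedComponentsWithStats(m);i=1+np.argmax(st[1:,4])
        p=ray(f,ce[i],.062)[0]-[rk[0],rk[1],0]
        print(n,c,st[i,4],"rack x,y mm",(1000*np.array([np.cos(a)*p[0]-np.sin(a)*p[1],np.sin(a)*p[0]+np.cos(a)*p[1]])).round(1))
E
```

```text
t 38.23 p [0.548  0.0764 0.2472] yaw -17.18 ydir [-0.03   0.023 -0.999] w 0.0427 F [ 0.6 -0.8  0.2] q [-0.8   0.16  0.68  1.69 -0.13  1.36 -0.4 ]
[ 0.52319681 -0.18889635 -0.29444535]
top blue 214 rack x,y mm [-90.9  -1.1]
top green 196 rack x,y mm [-31.6  -1. ]
top red 247 rack x,y mm [28.1 -2.6]
top yellow 277 rack x,y mm [89.1 -2.5]
scene blue 438 rack x,y mm [-85.5  -2.5]
scene green 368 rack x,y mm [-23.9  -2.9]
scene red 504 rack x,y mm [35.3 -4.2]
scene yellow 592 rack x,y mm [94.8 -3.7]
```

View pics/topF.png

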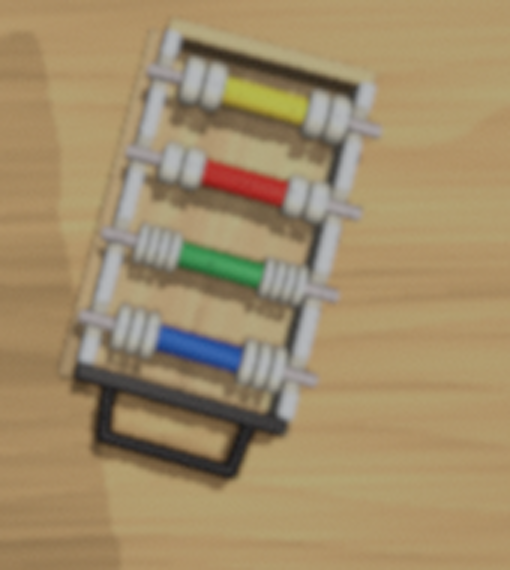

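View pics/sceneF.png

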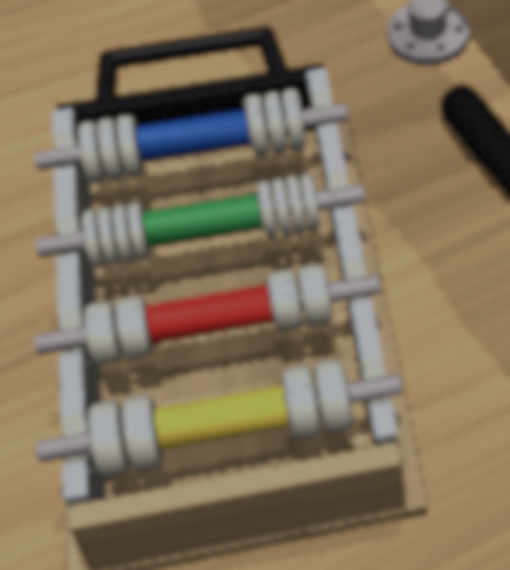

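```bash
python3 st.py; python3 -c "
from cell import close_job
print(close_job())"
```

```text
t 38.33 p [0.5484 0.0725 0.2472] yaw -17.47 ydir [-0.03   0.022 -0.999] w 0.0426 F [ 0.6  0.5 -0.5] q [-0.8   0.16  0.69  1.69 -0.13  1.36 -0.39]
the job is handed in; nothing more can be done
None
```

All four rollers are in the carrying rack in their running order: blue next to the handle, then green, red and yellow. I set each one down into its notches before opening the jaws. The job was handed in at about 38 s of the 99 s, with the arm clear of everything. No verdict was reported.

**Final position check:** the top camera put the roller centres at -91, -32, +28 and +89 mm along the row, against -90, -30, +30 and +90 mm. Across the rack they were off-centre by no more than about 3 mm. The pictures show both axle ends of every roller down in facing notches.

**What disagreed:**
- The oblique scene camera read the row positions 5 to 6 mm further from the handle than the top camera. That view sees one side of the sleeves, so I put it down to viewing bias.
- The rack position from the first pictures was about 1.5 mm off along the row. I corrected it after seating the first roller.

**Not measured directly:** I did not measure the seated heights. I judged them from the tool height at release and the downward contact force, which was 6 to 25 N across the four.

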